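Set up the bench tester for an inspection run

ROBOT

A 6-joint arm with a two-finger parallel gripper is mounted at the origin on the work surface. World frame = base frame: x ahead of the robot, y to its left, z up, the work surface at z = 0. Lengths are in mm, angles in rad, forces in N, time in s.
With the tool pointing down it reaches from about 350 to 875 mm from the base axis. Payload 4.2 kg.
Tool frame: the origin (TCP) lies between the finger pads; the fingertips stand 17 mm ahead of it and the grasp point (between the pads) lies 2 mm behind it (nose_length is the distance from the TCP to the fingertips, in mm); z points along the fingers, y is the direction in which the jaws open and shut (so a half turn about z gives the same grasp; the last joint's range is limited). The gripper opens to 85 mm and grips with 20 to 120 N. Pads are 22 mm wide; open, the fingers measure 114 mm over their backs; the gripper's body (76 mm by 85 mm) begins 54 mm behind the grasp point. The pads swing forward as they close: fully open they stand 13 mm farther back than shut.
Start: joints at [-1.035, 0.385, 0.008, 0, -1.194, -0.259], TCP at [170.816, -601.183, 224.912] pointing down, gripper open.
Joint ranges: [-3.14, 3.14], [-1.21, 2.06], [-1.07, 1.41], [-3.16, 2.05], [-2.99, -0.16], [-3.1, 3.1]. Speed limits (rad/s): [2.79, 2.79, 3.14, 3.14, 3.14, 3.14].

INTERFACE

Orientations are given as a unit quaternion [x, y, z, w].
In Python, from bench import * gives the robot as it stands.
- The arm moves only by the tool jog_arm, never from a script. Its argument "increments" is a list of rows, each a list of 4 numbers: the shift along the tool's x, y, z in m, then the turn about the tool's z in degrees. A call has 1 to 10 rows; each row is the pose to reach, as a shift and turn from the pose measured when the call began, along the tool's axes at that moment; what a row does not reach only later rows make up. A row lasts 1/8 s, in which the tool goes at most 62.5 mm and 10.7 degrees, less where a joint would pass 70% of its speed; a pose out of reach is approached as far as the arm can. A call with a gripper value outside its range is refused whole. "hand" is the gripper's target within -1 to 1 (fully open at 1, half-way at 0, shut at -1), set as the call begins (left out, the last holds). The fingers move at their own pace and stop on an object; the grip force is fixed at half the most. Time passes only in rows, so rows that repeat a pose let the fingers close. It gives the time, the measured TCP pose, the force and the opening at its end, in the units of the state.
- read_state(): the state, without advancing time (a new reading comes with each control period).
- get_image(name): name is "scene" or "top" or "wrist"; returns the picture (420x560x3 uint8, red, green, blue); there is no depth.
- calibration(name): a dict with "fx", "fy", "cx", "cy" (pixels), "position" and "rotation" of the camera in the world; the wrist camera has in their place "hand_eye" (4x4, takes a point from camera to tool coordinates, whose origin is the TCP and whose axes are the flange's). Camera axes: x right, y up, looking along -z (the intrinsics and any distortion apply to the point x, -y, -z); pixel columns grow to the right and rows downward; lengths in mm; the calibration is good to about 2 mm. A picture is of the moment at which its call begins: read the wrist's pose just before it. calibration takes no time and is no camera call.
- job_done(): hands the job in, once; it reports no verdict.
The state is a dict: "clock": time; "joints": joint angles; "joint_vel": joint speeds; "joint_efforts": joint torques, N m; "position": TCP position; "ee_rot": TCP orientation; "contact_force": force on the tool from outside, world axes, zero at the start; "wrist_torque": the same for the moment, N m; "gripper_width": finger opening in mm.
Only numpy, scipy, OpenCV 4.12 (cv2) and the standard library are available. Lean on these libraries where they do the work, as an engineer would, in place of code of your own. Each camera call takes 0.05 s, during which the arm holds its last target.

TASK

Raise the tester's display lid to the angle of its white index strip, 100 degrees from closed, and leave it there; then set every power module lying on the bench into the tester's tray, fins up and lengthwise front to back, one squarely in each white-outlined bay (any bay will do). When all are in, flip the power toggle fully on, and last of all swing the magnifier until its lens is over the middle of the tray, leaving everything else on the bench where it is.

Things in the scene. Friction and masses are not known exactly. Their poses are not given: they have to be found in the camera images.
- tester: Grey bench tester fixed to the table, 240 mm front to back (x), 310 mm wide (y), 50 mm high. Origin on the table under its middle bay's centre; x points away from the robot to the lid hinge, y left, z up. In front is a control panel 72 mm deep, 22 mm high. A thin white strip on the left outer side at the hinge leans at the wanted lid angle, 100 degrees from closed.
- tray (a point): Centre of the tester's sunk black tray floor (130 by 298 mm), 15 mm above the table and over the tester's origin, axes as the tester's; a lip 11 mm high runs round its front and ends; the housing behind it is 35 mm higher than the floor. Five bays are outlined in white, each 102 mm (x) by 55 mm (y), centred at x = 0 and y = -116, -58, 0, 58 and 116 mm.
- lid (a joint): Opening angle of the tester's grey display lid, rad: 0 closed (flat over the tray), 1.571 straight up, up to 2.6 leaning far back. It starts shut or ajar by up to 0.12. Stiff hinge: the lid stays where it is let go; about 4 to 6 N at the tab raises it.
- lid_hinge (a point): Point on the lid's hinge axis, half-way along it; the axis runs along the tester's y, 85 mm behind the tester's origin and 52 mm above the table. The lid's panel is 310 mm wide, reaches 156 mm from the axis and is 16 mm thick with a 13 mm skirt below it round the sides and front (the screen face is level with the axis when shut).
- lid_tab (a point): Middle of the black pull tab that sticks out of the middle of the lid's free edge: the place to pinch. The tab is 24 mm wide (along the tester's y), 12 mm thick and reaches 49 mm out beyond the lid's edge; this point is 29 mm beyond the edge, 185 mm from the hinge axis and 8 mm off the screen's plane. Pinched across its width, it turns between the fingers while the lid swings.
- toggle (a joint): Angle of the tester's power toggle, rad: 0 off (leaning to the robot), 1.0 on (leaning away, towards +x of the tester). It stays where it is left; about 1 N at the ball moves it.
- toggle_tip (a point): Centre of the toggle's black ball (20 mm diameter) at the end of a 12 mm steel stem on the left part of the control panel. The ball is 55 mm from the pivot, which lies 108 mm in front of and 85 mm to the left of the tester's origin, 20 mm above the table.
- lamp_arm (a joint): Swing of the magnifier's arm about its upright post, rad: at 0 the arm points about to the middle of the tester; growing values swing it clockwise seen from above, away to the robot's left. Starts between 1.0 and 1.5; range -0.5 to 1.8. The joint is stiff: it stays where it is left; about 3 N at the knob moves it.
- lamp_axis (a point): Top of the magnifier's upright post, on the arm's vertical swing axis, 288 mm above the table. The post (22 mm thick, base 110 mm across) is fixed behind and to the left of the tester.
- lens (a point): Centre of the magnifier's round lens (105 mm across the white rim, 15 mm thick), 300 mm from the post's axis and 288 mm above the table. The arm is an 18 mm round bar at the same height.
- lamp_knob (a point): Middle of the grip of the black upright knob (20 mm diameter) on top of the magnifier's arm beside the rim, 232 mm from the post's axis, on the line from the post to the lens. The knob's top is 338 mm above the table, 18 mm over this point; the bar's top is at 297 mm.
- module1_mid (a point): Power module, absent in some runs (None): bare aluminium base plate 90 mm (its x) by 46 mm (its y), 12 mm thick, with a black finned heat sink 70 mm (x) by 16 mm (y) standing on its middle, 48 mm high in all; about 0.18 kg. Lies on the bench to the robot's right, fins up. The point is its centre, 24 mm above its underside. Grip across the fin block (along its y).
- module2_mid (a point): Power module, absent in some runs (None): bare aluminium base plate 90 mm (its x) by 46 mm (its y), 12 mm thick, with a black finned heat sink 70 mm (x) by 16 mm (y) standing on its middle, 48 mm high in all; about 0.18 kg. Lies on the bench to the robot's right, fins up. The point is its centre, 24 mm above its underside. Grip across the fin block (along its y).
- module3_mid (a point): Power module, absent in some runs (None): bare aluminium base plate 90 mm (its x) by 46 mm (its y), 12 mm thick, with a black finned heat sink 70 mm (x) by 16 mm (y) standing on its middle, 48 mm high in all; about 0.18 kg. Lies on the bench to the robot's right, fins up. The point is its centre, 24 mm above its underside. Grip across the fin block (along its y).
- module4_mid (a point): Power module, absent in some runs (None): bare aluminium base plate 90 mm (its x) by 46 mm (its y), 12 mm thick, with a black finned heat sink 70 mm (x) by 16 mm (y) standing on its middle, 48 mm high in all; about 0.18 kg. Lies on the bench to the robot's right, fins up. The point is its centre, 24 mm above its underside. Grip across the fin block (along its y).
- module5_mid (a point): Power module, absent in some runs (None): bare aluminium base plate 90 mm (its x) by 46 mm (its y), 12 mm thick, with a black finned heat sink 70 mm (x) by 16 mm (y) standing on its middle, 48 mm high in all; about 0.18 kg. Lies on the bench to the robot's right, fins up. The point is its centre, 24 mm above its underside. Grip across the fin block (along its y).
- tape: Bystander, not to be disturbed: roll of yellow tape, 68 mm across, 25 mm high, lying among the modules. Origin at its underside.
- mug: Bystander, not to be disturbed: white mug, 80 mm across, 90 mm high. Origin at its underside.
- bottle: Bystander, not to be disturbed: white dispenser bottle, 64 mm across, 170 mm high. Origin at its underside.
- screwdriver: Bystander, not to be disturbed: screwdriver lying to the left of the tester. Origin at its underside.
- hammer: Bystander, not to be disturbed: hammer lying at the left. Origin at its underside.
- drill: Bystander, not to be disturbed: grey cordless drill standing behind the tester, about 180 mm high. Origin at its underside.
- partsbin: Bystander, not to be disturbed: small blue parts bin, 100 by 130 by 50 mm, behind the modules. Origin at its underside.
- pliers: Bystander, not to be disturbed: red-handled pliers lying between the modules and the robot, 145 mm long, 18 mm high. Origin at its underside.

How it is judged:
By the outcome, as a careful person would: the job done as asked, in the order asked, and still so for the second after the job is handed in, with the robot touching nothing.
Of module1, module2, module3, module4, module5 only 3 to 5 are there at a start; the rules pass over those that are not, and their reading is None.
At some moment in a run one of module1, module2, module3, module4, module5 may be knocked a few centimetres aside while the robot is not near it.
Once in a run the grip may slacken for a moment while it holds something.
It also fails if it takes over 210 s, if anything falls off the work surface, if the arm or the gripper's body presses on something with over 40 N, if the wrist force passes 120 N, or if a joint passes its speed limit or range.

## Working session

There is one attempt and no reset: what is moved stays moved. The work goes in short steps, Python scripts to look and compute and a tool call to move; the robot and the scene stay as the last step left them, time stands still between calls to the robot, and variables do not carry over. Pictures are saved under pics/ and viewed, and the job is handed in when it is done.

Besides the shell and the picture viewer there is one more tool, called after "Emit:" in YAML: its name, and indented under it one key for each argument. jog_arm: Moves the arm, as the interface text tells. Its arguments: {"type":"object","properties":{"increments":{"type":"array"},"hand":{"type":"number"}},"required":["increments"]}

```bash
ls; mkdir -p pics; cat > h.py <<'E'
from bench import *
import numpy as np, cv2
def snap(name,fn):
    s=read_state(); im=get_image(name)
    cv2.imwrite('pics/'+fn,cv2.cvtColor(im,cv2.COLOR_RGB2BGR)); return s,im
E
python3 - <<'E'
from h import *
s=read_state()
for k in s: print(k,np.round(s[k],3))
for n in ("scene","top","wrist"): print(n,calibration(n))
snap("scene","s0.png");snap("top","t0.png");snap("wrist","w0.png")
E
```

```text
pics
clock 0.0
joints [-1.035  0.386  0.007 -0.    -1.194 -0.259]
joint_vel [-0.    -0.     0.     0.     0.002 -0.   ]
joint_efforts [-1.0000e-03 -3.9229e+01  1.8840e+01  4.1860e+00 -5.0000e-03  0.0000e+00]
position [ 170.648 -600.622  223.818]
ee_rot [-0.138  0.99   0.001 -0.   ]
contact_force [ 0.188 -0.087 -0.208]
wrist_torque [-0.017 -0.015 -0.011]
gripper_width 85.749
scene {'fx': 436.85328449517345, 'fy': 436.85328449517345, 'cx': 286.29448075703345, 'cy': 208.6283176027103, 'position': array([1200.04342727,  151.29676428, 1079.56287744]), 'rotation': array([0.20140746, 0.24176914, 0.74056505, 0.59375594])}
top {'fx': 529.2300332901375, 'fy': 529.2300332901375, 'cx': 281.9637165563609, 'cy': 206.9126262448625, 'position': array([ 309.68765014,   17.77285039, 1734.74722881]), 'rotation': array([ 0.05925801, -0.04549775, -0.70355217,  0.70670559])}
wrist {'fx': 317.2755190266471, 'fy': 317.2755190266471, 'cx': 280.23562661898956, 'cy': 208.85878109101512, 'hand_eye': array([[ 4.58298387e-04,  9.54781287e-01,  2.97308735e-01,
         7.58032410e+01],
       [ 9.99999869e-01, -5.05719561e-04,  8.25850159e-05,
         5.73483197e-01],
       [ 2.29205471e-04,  2.97308658e-01, -9.54781393e-01,
        -1.49844006e+02],
       [ 0.00000000e+00,  0.00000000e+00,  0.00000000e+00,
         1.00000000e+00]])}
```

View pics/s0.png

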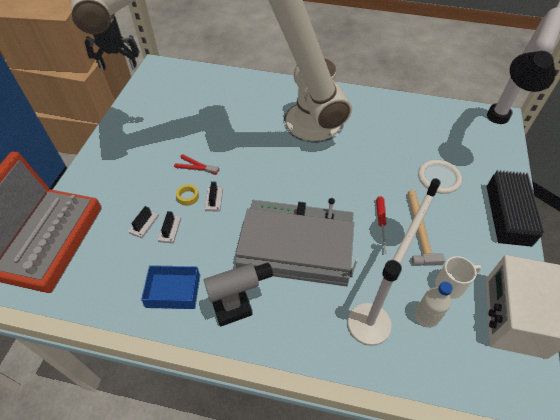

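View pics/t0.png

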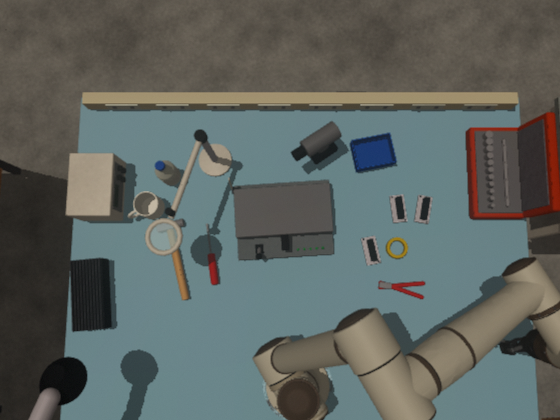

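View pics/w0.png

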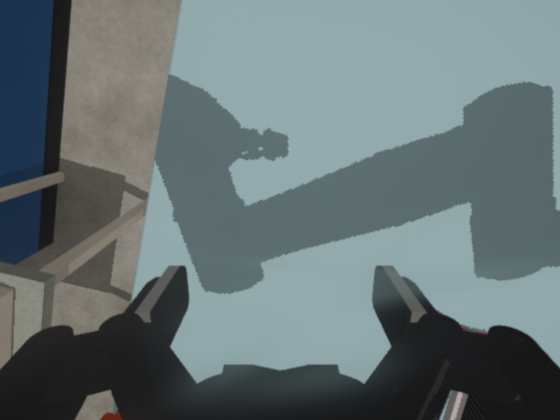

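The scene view shows three modules near (143,221), (169,226) and (213,196). The tester lid is nearly shut, its tab at (301,208), the toggle at (331,203) and the lens at (440,177). In the top view the modules are at (398,208), (424,209) and (371,250). Next I'll localise them more accurately.

```bash
cat >> h.py <<'E'
from scipy.spatial.transform import Rotation as R
def campose(name,s=None):
    c=calibration(name)
    if name=='wrist':
        T=np.array(c['hand_eye']); Rt=R.from_quat(s['ee_rot']).as_matrix()
        return c,Rt@T[:3,:3],Rt@T[:3,3]+np.array(s['position'])
    return c,R.from_quat(c['rotation']).as_matrix(),np.array(c['position'])
def ray(name,u,v,s=None):
    c,M,p=campose(name,s)
    d=M@np.array([(u-c['cx'])/c['fx'],-(v-c['cy'])/c['fy'],-1.]); return p,d/np.linalg.norm(d)
def onz(name,u,v,z,s=None):
    p,d=ray(name,u,v,s); return p+d*(z-p[2])/d[2]
def proj(name,P,s=None):
    c,M,p=campose(name,s); q=(np.atleast_2d(P)-p)@M
    return np.c_[c['cx']+c['fx']*q[:,0]/-q[:,2], c['cy']+c['fy']*q[:,1]/q[:,2]]
def crop(fn,out,x0,y0,x1,y1,k):
    im=cv2.imread('pics/'+fn)[y0:y1,x0:x1]; cv2.imwrite('pics/'+out,cv2.resize(im,None,fx=k,fy=k,interpolation=cv2.INTER_CUBIC))
E
python3 - <<'E'
from h import *
crop('t0.png','t0a.png',220,170,350,270,6)
crop('t0.png','t0b.png',340,180,450,310,4)
crop('s0.png','s0a.png',220,180,370,290,5)
crop('t0.png','t0c.png',130,120,250,260,4)
E
```

```text
(no output)
```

View pics/t0a.png

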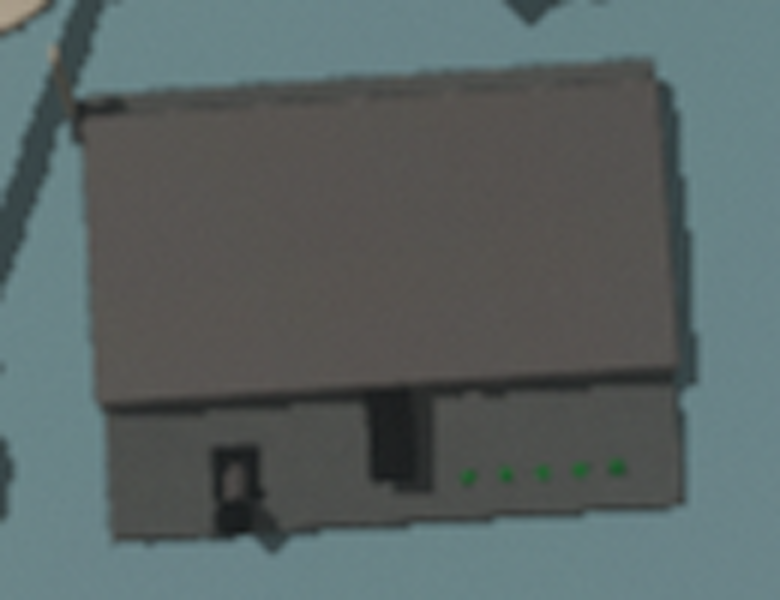

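View pics/t0b.png

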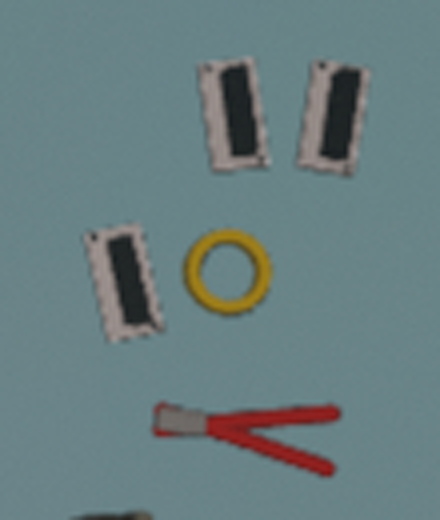

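View pics/s0a.png

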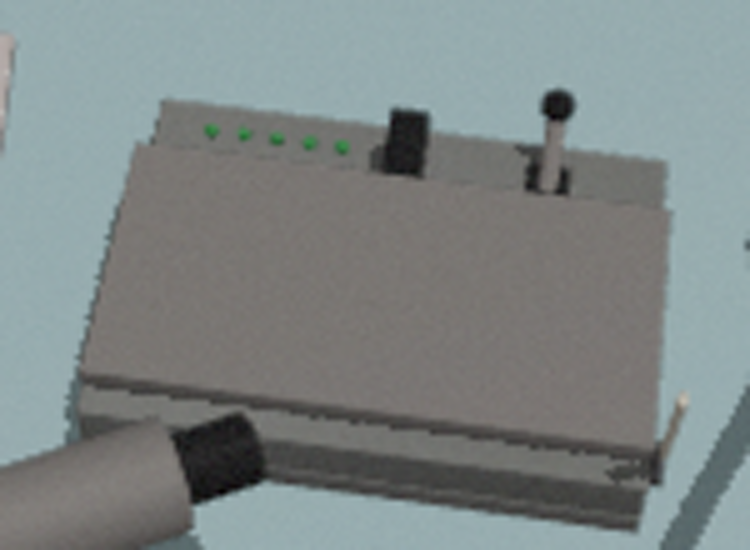

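View pics/t0c.png

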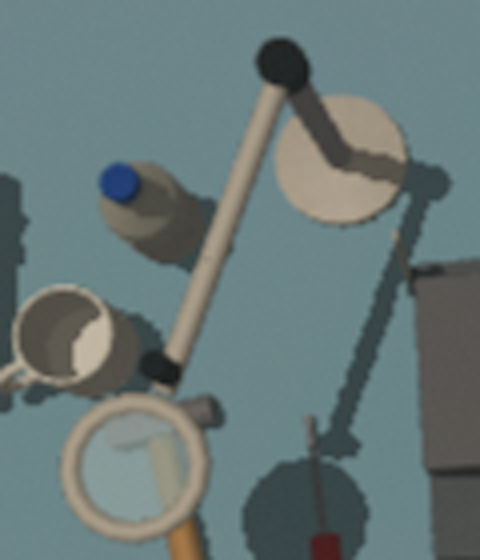

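```bash
python3 - <<'E'
from h import *
from scipy.optimize import least_squares
def t(u,v): return 220+(u-.0)/6-.4,170+v/6-.4
def sc(u,v): return 220+u/5-.4,180+v/5-.4
A=onz('top',*t(113,541),22);B=onz('top',*t(684,505),22);print(A,B,np.linalg.norm(A-B))
A2=onz('scene',*sc(667,161),22);B2=onz('scene',*sc(163,98),22);print(A2,B2,np.linalg.norm(A2-B2))
obs=[('top',t(113,541),(-144,155,22)),('top',t(684,505),(-144,-155,22)),
('scene',sc(667,161),(-144,155,22)),('scene',sc(163,98),(-144,-155,22)),
('scene',sc(636,530),(96,155,0)),]
def W(p,P):
    c,s=np.cos(p[2]),np.sin(p[2]); return np.array([p[0]+c*P[0]-s*P[1],p[1]+s*P[0]+c*P[1],P[2]])
f=lambda p:np.concatenate([proj(n,W(p,P))[0]-np.array(q) for n,q,P in obs])
r=least_squares(f,[500,50,0],x_scale=[100,100,.1]);print(r.x,np.round(r.fun.reshape(-1,2),2))
p=r.x
for P in [(-144,155,22),(-72,155,22),(85,155,52),(-134,85,68),(-100,0,60),(96,155,50)]:
    print(P,W(p,P).round(1),np.round((proj('top',W(p,P))[0]-[220,170]+.4)*6),np.round((proj('scene',W(p,P))[0]-[220,180]+.4)*5))
def b(u,v): return 340+u/4-.4,180+v/4-.4
for nm,cs in dict(a=[(198,68),(254,58),(268,164),(214,172)],b=[(313,60),(369,67),(351,177),(297,168)],c=[(87,236),(142,224),(161,330),(109,341)]).items():
    w=np.array([onz('top',*b(*c),12)[:2] for c in cs]); m=w.mean(0)
    d=(w[0]-w[3]+w[1]-w[2]);print(nm,w.round(0).tolist(),m.round(1),'yaw',np.degrees(np.arctan2(d[1],d[0])).round(1), np.linalg.norm(w-np.roll(w,1,0),axis=1).round(0))
def c4(u,v): return 130+u/4-.4,120+v/4-.4
print('lens',onz('top',*c4(136,466),288),'axis',onz('top',*c4(283,64),297))
print('tape',onz('top',*b(228,272),25))
print('knob',onz('top',*c4(158,362),338))
E
```

```text
[392.47190553 191.55843257  22.        ] [ 413.26615913 -115.45385747   22.        ] 307.7156921903527
[395.12494762 192.7404772   22.        ] [ 416.04723751 -115.11343535   22.        ] 308.56405118727855
[5.47187092e+02 4.78226030e+01 6.74618296e-02] [[-0.37 -0.19]
 [ 0.33 -0.22]
 [ 0.09 -0.54]
 [-0.27 -0.6 ]
 [ 0.2   0.49]]
(-144, 155, 22) [393.1 192.8  22. ] [111. 540.] [667. 158.]
(-72, 155, 22) [464.9 197.6  22. ] [104. 407.] [660. 257.]
(85, 155, 52) [621.5 208.2  52. ] [ 84. 112.] [650. 469.]
(-134, 85, 68) [407.8 123.6  68. ] [234. 508.] [557. 110.]
(-100, 0, 60) [447.4  41.1  60. ] [392. 434.] [405. 146.]
(96, 155, 50) [632.5 208.9  50. ] [84. 93.] [649. 489.]
a [[602.0, -300.0], [611.0, -346.0], [523.0, -355.0], [516.0, -311.0]] [ 563.1 -328.1] yaw 6.5 [87. 47. 88. 45.]
b [[609.0, -394.0], [604.0, -440.0], [513.0, -422.0], [520.0, -379.0]] [ 561.3 -408.7] yaw -10.6 [91. 46. 93. 44.]
c [[464.0, -207.0], [474.0, -252.0], [388.0, -265.0], [379.0, -223.0]] [ 425.9 -236.7] yaw 9.9 [86. 46. 87. 43.]
lens [443.5127818  372.17003366 288.        ] axis [726.50633063 277.23029625 297.        ]
tape [ 433.8400365  -317.70015707   25.        ]
knob [508.75321037 347.8586236  338.        ]
```

```bash
cat >> h.py <<'E'
P0=np.array([547.19,47.82,0.06746])
def W(P,p=P0):
    c,s=np.cos(p[2]),np.sin(p[2]); return np.array([p[0]+c*P[0]-s*P[1],p[1]+s*P[0]+c*P[1],P[2]])
def yaw_now(s):
    x=R.from_quat(s['ee_rot']).as_matrix()[:,0]; return np.degrees(np.arctan2(x[1],x[0]))
def to(xyz,yaw=None):
    """tool delta (m) + turn deg; yaw = world heading of tool x in deg (mod 180 choose nearest if half=True)"""
    s=read_state(); M=R.from_quat(s['ee_rot']).as_matrix()
    d=M.T@(np.array(xyz)-np.array(s['position']))/1000
    t=0 if yaw is None else -(((yaw-yaw_now(s))+180)%360-180)
    print('from',np.round(s['position'],1),'yaw %.1f w %.1f t %.2f'%(yaw_now(s),s['gripper_width'],s['clock']),'-> d',np.round(d,4),'turn %.1f'%t)
    return d,t
def tabpt(th,r=185,n=8,y=0):
    return W((85-r*np.cos(th)+n*np.sin(th),y,52+r*np.sin(th)+n*np.cos(th)))
E
python3 - <<'E'
from h import *
for th in (0,.06,.12):
  print(th)
  for r,n,y in [(205,14,12),(205,14,-12),(156,16,155),(156,16,-155),(156,16,12)]:
    P=tabpt(th,r,n,y);print((r,n,y),P.round(0),np.round((proj('top',P)[0]-[220,170]+.4)*6),np.round((proj('scene',P)[0]-[220,180]+.4)*5))
to(tabpt(0.03)+[0,0,90],183.87)
s=read_state();print(s['joints'])
E
```

```text
0
(205, 14, 12) [427.  52.  66.] [372. 473.] [430. 116.]
(205, 14, -12) [428.  28.  66.] [417. 470.] [390. 111.]
(156, 16, 155) [466. 198.  68.] [ 95. 397.] [671. 213.]
(156, 16, -155) [ 487. -112.   68.] [682. 360.] [133. 144.]
(156, 16, 12) [476.  55.  68.] [366. 380.] [420. 181.]
0.06
(205, 14, 12) [428.  52.  78.] [371. 469.] [431. 105.]
(205, 14, -12) [429.  28.  78.] [417. 466.] [390.  99.]
(156, 16, 155) [467. 198.  77.] [ 93. 393.] [673. 205.]
(156, 16, -155) [ 488. -112.   77.] [683. 356.] [131. 136.]
(156, 16, 12) [477.  55.  77.] [365. 376.] [421. 173.]
0.12
(205, 14, 12) [430.  52.  90.] [370. 464.] [432.  94.]
(205, 14, -12) [431.  28.  90.] [416. 461.] [390.  89.]
(156, 16, 155) [469. 198.  87.] [ 91. 388.] [675. 198.]
(156, 16, -155) [ 490. -111.   87.] [685. 350.] [130. 129.]
(156, 16, 12) [479.  55.  87.] [365. 370.] [421. 166.]
from [ 170.7 -600.7  224.1] yaw -164.1 w 85.2 t 0.15 -> d [-0.4419  0.5416  0.0694] turn 12.0
[-1.03537345e+00  3.85368168e-01  6.90549989e-03 -3.68759978e-04
 -1.19402979e+00 -2.58585098e-01]
```

Emit:
jog_arm:
  increments:
    - [-0.04,0.05,0.0,3]
    - [-0.08,0.1,0.0,6]
    - [-0.12,0.15,0.0,9]
    - [-0.16,0.2,0,12]
    - [-0.2,0.245,0,12]
    - [-0.24,0.295,0,12]
    - [-0.28,0.345,0,12]
    - [-0.32,0.395,0,12]
    - [-0.36,0.44,0,12]
    - [-0.4,0.49,0,12]
  hand: 1

```text
clock: 1.4
position: [418.9, -25.4, 225.1]
ee_rot: [-0.034, 0.999, 0.001, 0.0]
contact_force: [1.2, -0.3, 0.5]
gripper_width: 85.2
```

```bash
python3 - <<'E'
from h import *
to(tabpt(0.03)+[0,0,90],183.87)
E
```

```text
from [418.9 -25.4 225.1] yaw -176.1 w 85.2 t 1.40 -> d [-0.0333  0.0643  0.0697] turn 0.0
```

Emit:
jog_arm:
  increments:
    - [-0.02,0.04,0.01,0]
    - [-0.033,0.064,0.03,0]
    - [-0.033,0.064,0.045,0]
    - [-0.033,0.064,0.045,0]

```text
clock: 1.9
position: [446.5, 40.7, 179.0]
ee_rot: [-0.034, 0.999, 0.0, -0.002]
contact_force: [-0.4, -0.1, 0.3]
gripper_width: 85.7
```

```bash
python3 - <<'E'
from h import *
s,im=snap('wrist','w1.png')
print(proj('wrist',[tabpt(0),tabpt(0,205,14,12),tabpt(0,205,14,-12),W((-134,85,68)),tabpt(0,156,16,12)],s).round(0))
to(tabpt(0.01)+[0,0,-3],183.87)
E
```

```text
[[280. 202.]
 [294. 181.]
 [266. 181.]
 [383. 165.]
 [293. 236.]]
from [447.2  40.7 180. ] yaw -176.1 w 85.4 t 1.95 -> d [-0.0004  0.0003  0.1211] turn 0.0
```

View pics/w1.png

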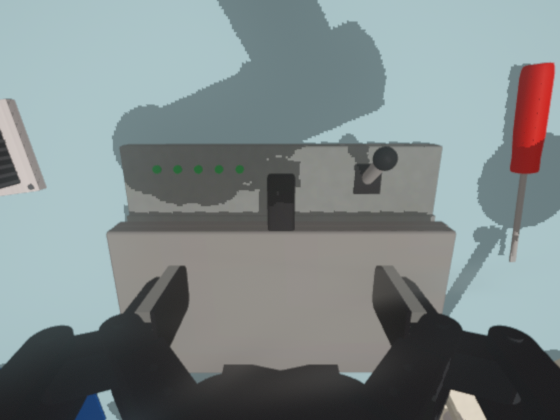

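```bash
python3 - <<'E'
from h import *
s=read_state()
for P in [(-144,155,22),(-144,-155,22)]: print(proj('wrist',W(P),s))
for q in [(124,145),(439,145)]: print(onz('wrist',*q,22,s))
for P in [(156,16,155),(156,16,-155)]: print(proj('wrist',tabpt(0.0,*P),s),proj('wrist',tabpt(0.02,*P),s))
E
```

```text
[[441.88379332 145.57717399]]
[[117.83076868 145.25509629]]
[ 413.32045431 -110.6330821    22.        ]
[392.72037261 189.88793075  22.        ]
[[454.63399799 234.55394106]] [[456.43466196 236.25389267]]
[[104.90915606 234.3067846 ]] [[103.10129482 236.00612354]]
```

Emit:
jog_arm:
  increments:
    - [0,0,0.05,0]
    - [0,0,0.09,0]
    - [0,0,0.115,0]
    - [0,0,0.121,0]
    - [0,0,0.121,0]

```text
clock: 2.58
position: [447.9, 40.8, 59.8]
ee_rot: [-0.034, 0.999, 0.001, 0.0]
contact_force: [-0.0, 0.1, 0.2]
gripper_width: 85.8
```

Emit:
jog_arm:
  increments:
    - [0,0,0,0]
    - [0,0,0,0]
    - [0,0,0,0]
    - [0,0,0,0]
    - [0,0,0,0]
    - [0,0,0,0]
  hand: -1

```text
clock: 3.32
position: [447.9, 40.8, 59.9]
ee_rot: [-0.034, 0.999, 0.001, 0.0]
contact_force: [-0.1, -1.1, 1.5]
gripper_width: -0.4
```

```bash
python3 - <<'E'
from h import *
s,im=snap('wrist','w2.png');snap('scene','s2.png')
print(s['position'],s['gripper_width'],s['contact_force'])
a0=s['position']; M=R.from_quat(s['ee_rot']).as_matrix()
b0=tabpt(0.01)+[0,0,-2]
print(a0-b0)
for d in range(5,106,5):
    b=tabpt(np.radians(d))+[0,0,-2]; print(d,np.round(M.T@(b-b0)/1000,4), b.round(0))
E
```

```text
[447.91974067  40.79806537  59.87993792] -0.3754117762005755 [-0.08511541 -1.13785391  1.51469814]
[ 0.41323878 -0.28706629  0.03036875]
5 [-0.0013  0.     -0.0142] [449.  41.  74.]
10 [-0.0041  0.     -0.0302] [452.  41.  90.]
15 [-0.0083  0.0001 -0.0458] [456.  42. 106.]
20 [-0.0138  0.0001 -0.0609] [461.  42. 121.]
25 [-0.0207  0.0001 -0.0756] [468.  42. 135.]
30 [-0.0288  0.0001 -0.0896] [476.  43. 149.]
35 [-3.800e-02  1.000e-04 -1.028e-01] [485.  44. 163.]
40 [-4.840e-02  1.000e-04 -1.152e-01] [496.  44. 175.]
45 [-5.980e-02  1.000e-04 -1.266e-01] [507.  45. 186.]
50 [-7.22e-02  1.00e-04 -1.37e-01] [519.  46. 197.]
55 [-8.550e-02  1.000e-04 -1.462e-01] [533.  47. 206.]
60 [-9.950e-02  1.000e-04 -1.543e-01] [547.  48. 214.]
65 [-1.141e-01  1.000e-04 -1.611e-01] [561.  49. 221.]
70 [-1.293e-01  1.000e-04 -1.666e-01] [576.  50. 227.]
75 [-1.449e-01  1.000e-04 -1.708e-01] [592.  51. 231.]
80 [-1.608e-01  1.000e-04 -1.736e-01] [608.  52. 234.]
85 [-1.769e-01  1.000e-04 -1.750e-01] [624.  53. 235.]
90 [-1.93e-01  1.00e-04 -1.75e-01] [640.  54. 235.]
95 [-2.091e-01  1.000e-04 -1.736e-01] [656.  55. 234.]
100 [-2.250e-01  1.000e-04 -1.708e-01] [672.  56. 231.]
105 [-2.406e-01  1.000e-04 -1.666e-01] [687.  57. 227.]
```

View pics/w2.png

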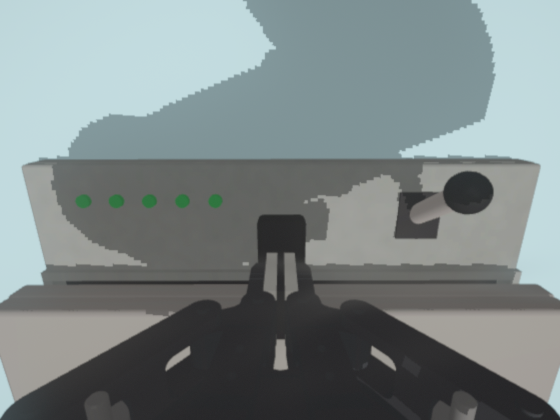

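```bash
python3 - <<'E'
from h import *
s=read_state();M=R.from_quat(s['ee_rot']).as_matrix();p=np.array(s['position'])
for z in (0,10,17,30): print(z,proj('wrist',p+M@[0,0,z],s),proj('wrist',p+M@[11,0,z],s))
for r,n,y in [(205,14,12),(205,14,-12),(205,2,12),(156,16,155),(156,16,-155),(156,16,12)]:print(r,n,y,proj('wrist',tabpt(0,r,n,y),s))
print(proj('wrist',W((-144,155,22)),s),proj('wrist',W((-144,-155,22)),s))
crop('s2.png','s2a.png',220,130,370,290,5)
E
```

```text
0 [[279.07530794 262.36308776]] [[279.06180298 242.91936727]]
10 [[279.1447673  254.06184567]] [[279.1333339  235.53999082]]
17 [[279.18904976 248.76955208]] [[279.1788552  230.84385725]]
30 [[279.26320585 239.90699315]] [[279.2549436  222.99431588]]
205 14 12 [[304.41782997 229.90615104]]
205 14 -12 [[254.87338157 229.8714591 ]]
205 2 12 [[302.71891833 221.57500865]]
156 16 155 [[574.810254   318.71216732]]
156 16 -155 [[-16.30585448 318.50242866]]
156 16 12 [[302.47213443 318.61553684]]
[[540.30372594 165.62700754]] [[ 18.62968116 165.13070316]]
```

View pics/s2a.png

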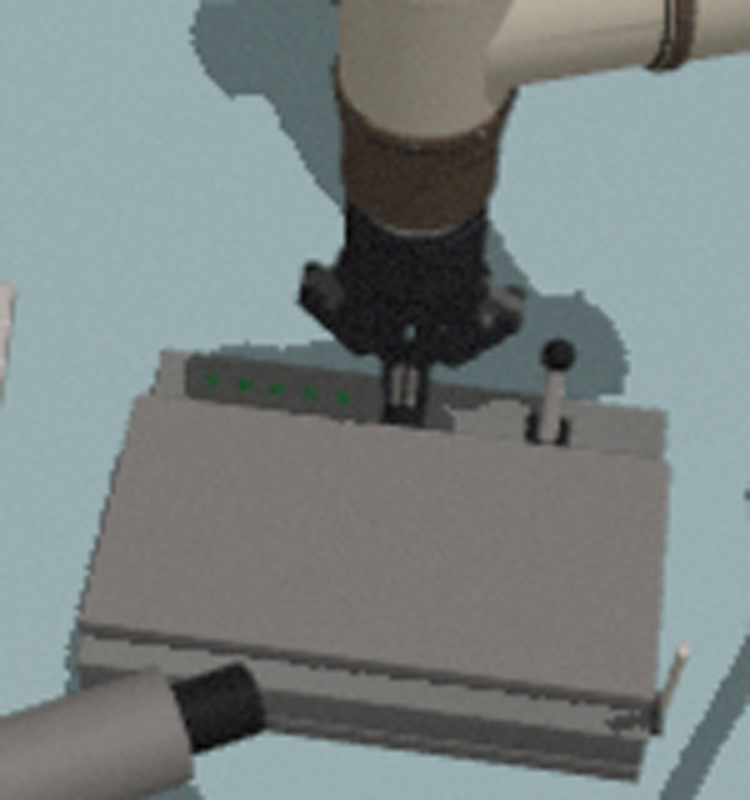

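```bash
python3 - <<'E'
from h import *
for z in (30,43,50,60,66,75): print(z,np.round((proj('scene',[[459,41.3,z],[448,41,z],[437,40.5,z]])-[220,130]+.4)*5).tolist())
s,_=snap('top','t2.png'); crop('t2.png','t2a.png',220,170,350,270,6)
E
```

```text
30 [[400.0, 442.0], [403.0, 427.0], [406.0, 413.0]]
43 [[401.0, 429.0], [404.0, 414.0], [407.0, 400.0]]
50 [[401.0, 422.0], [404.0, 407.0], [407.0, 393.0]]
60 [[402.0, 412.0], [405.0, 397.0], [408.0, 382.0]]
66 [[402.0, 406.0], [405.0, 391.0], [408.0, 376.0]]
75 [[403.0, 397.0], [406.0, 382.0], [409.0, 367.0]]
```

View pics/t2a.png

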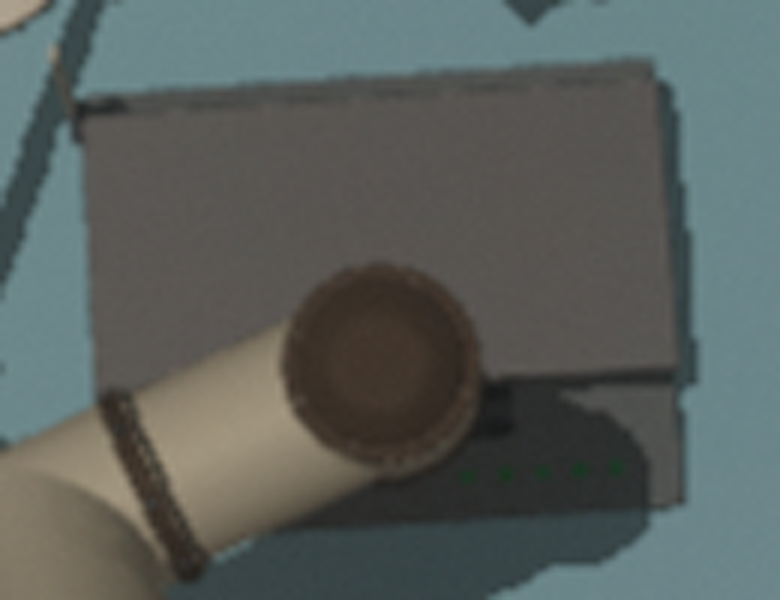

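The fingers shut without catching the tab. In both the wrist view (tips at (281,253)) and the scene view, the fingertips sit about 6 mm above the reported TCP, not 17 mm ahead of it. The real grasp point is therefore about 25 mm behind the TCP. I'll open, go about 25 mm lower and grip again.

Emit:
jog_arm:
  increments:
    - [0,0,-0.005,0]
    - [0,0,-0.005,0]
    - [0,0,-0.005,0]
    - [0,0,-0.005,0]
    - [0,0,0.01,0]
    - [0,0,0.02,0]
    - [0,0,0.024,0]
    - [0,0,0.024,0]
  hand: 1

```text
clock: 4.47
position: [447.8, 40.8, 35.6]
ee_rot: [-0.034, 0.999, 0.0, 0.0]
contact_force: [0.4, 0.2, 0.5]
gripper_width: 85.5
```

Emit:
jog_arm:
  increments:
    - [0,0,0,0]
    - [0,0,0,0]
    - [0,0,0,0]
    - [0,0,0,0]
    - [0,0,0,0]
  hand: -1

```text
clock: 5.1
position: [448.0, 41.2, 35.9]
ee_rot: [-0.034, 0.999, 0.001, 0.0]
contact_force: [-1.2, 5.0, 3.7]
gripper_width: 22.7
```

```bash
python3 - <<'E'
from h import *
s,im=snap('wrist','w3.png')
print(s['position'],s['gripper_width'],s['contact_force'])
E
```

```text
[447.95367043  41.21796076  35.90672455] 22.748180574798155 [-1.19680751  4.9559009   3.71781841]
```

View pics/w3.png

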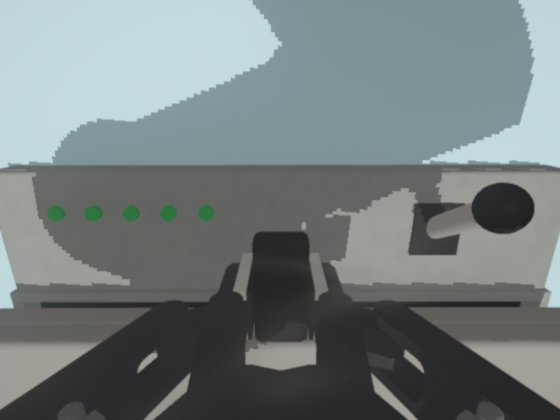

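The tab is pinched between the pads at (280,270), opening 22.7 mm. Now I'll follow the arc.

Emit:
jog_arm:
  increments:
    - [-0.001,0,-0.014,0]
    - [-0.004,0,-0.03,0]
    - [-0.008,0,-0.046,0]
    - [-0.014,0,-0.061,0]
    - [-0.021,0,-0.0755,0]
    - [-0.029,0,-0.0895,0]
    - [-0.038,0,-0.103,0]
    - [-0.0485,0,-0.115,0]
    - [-0.06,0,-0.1265,0]
    - [-0.072,0,-0.137,0]

```text
clock: 6.4
position: [515.7, 45.9, 168.6]
ee_rot: [-0.033, 0.999, 0.001, -0.006]
contact_force: [0.3, 4.4, -15.0]
gripper_width: 22.6
```

```bash
python3 - <<'E'
from h import *
s,im=snap('scene','s3.png')
print(s['position'],s['gripper_width'],s['contact_force'])
crop('s3.png','s3a.png',220,130,370,290,5)
M=R.from_quat(s['ee_rot']).as_matrix()
for d in range(50,106,5):
    b=tabpt(np.radians(d))+[0.4,0,-24.5]; print(d,np.round(M.T@(b-s['position'])/1000,4))
E
```

```text
[515.65283226  45.92166129 168.59586255] 22.558148043080894 [  0.28039728   4.4453204  -14.95964481]
50 [-0.0041 -0.0002 -0.0058]
55 [-0.0173 -0.0002 -0.0152]
60 [-0.0312 -0.0002 -0.0235]
65 [-0.0457 -0.0001 -0.0305]
70 [-0.0608 -0.0001 -0.0362]
75 [-0.0764 -0.0001 -0.0405]
80 [-0.0923 -0.     -0.0435]
85 [-0.1083 -0.     -0.0451]
90 [-0.1245  0.     -0.0453]
95 [-0.1406  0.     -0.0441]
100 [-0.1565  0.     -0.0415]
105 [-0.1722  0.     -0.0375]
```

View pics/s3a.png

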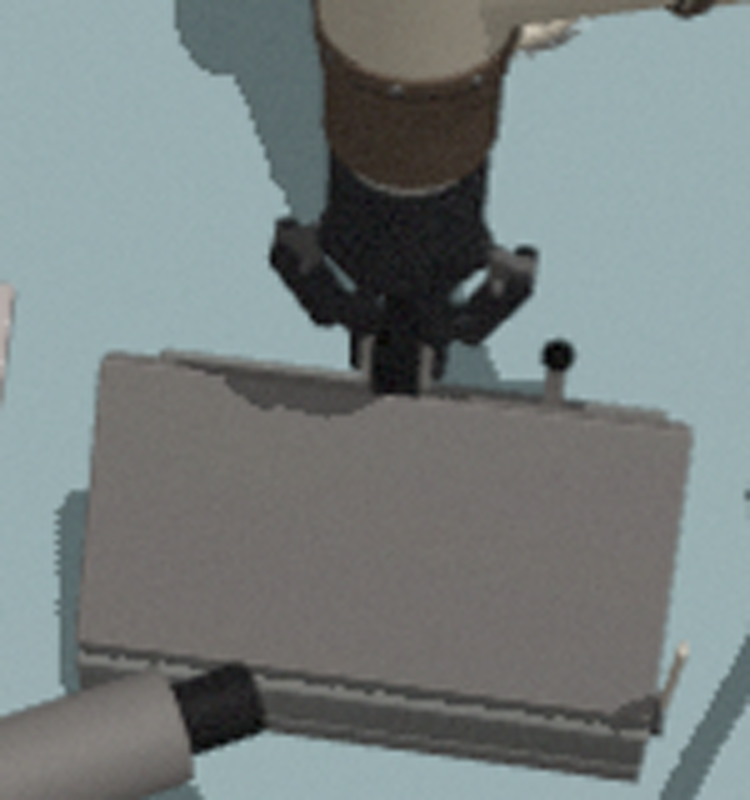

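Emit:
jog_arm:
  increments:
    - [-0.017,0,-0.015,0]
    - [-0.031,0,-0.0235,0]
    - [-0.0455,0,-0.0305,0]
    - [-0.061,0,-0.036,0]
    - [-0.0765,0,-0.0405,0]
    - [-0.092,0,-0.0435,0]
    - [-0.108,0,-0.045,0]
    - [-0.1245,0,-0.0455,0]
    - [-0.1405,0,-0.044,0]
    - [-0.1565,0,-0.0415,0]

```text
clock: 7.7
position: [668.1, 56.6, 204.4]
ee_rot: [-0.033, 0.999, 0.0, -0.014]
contact_force: [-7.9, 3.5, -8.6]
gripper_width: 22.0
```

Emit:
jog_arm:
  increments:
    - [0,0,0,0]
    - [0,0,0,0]
    - [0,0,0,0]

```text
clock: 8.07
position: [667.9, 56.6, 204.4]
ee_rot: [-0.033, 0.999, 0.001, -0.013]
contact_force: [1.5, 0.6, -2.4]
gripper_width: 22.2
```

```bash
python3 - <<'E'
from h import *
s,im=snap('scene','s4.png')
print(s['position'],s['gripper_width'],s['contact_force'])
crop('s4.png','s4a.png',220,130,370,290,5)
M=R.from_quat(s['ee_rot']).as_matrix()
for d in range(90,111,5):
    b=tabpt(np.radians(d))+[0.4,0,-24.5]; print(d,np.round(M.T@(b-s['position'])/1000,4))
E
```

```text
[667.93722869  56.61954594 204.36051338] 22.213937286461814 [ 1.51703417  0.59402364 -2.42697286]
90 [ 0.0279 -0.0007 -0.0074]
95 [ 0.0117 -0.0007 -0.0064]
100 [-0.0042 -0.0007 -0.0041]
105 [-0.0199 -0.0006 -0.0003]
110 [-0.0353 -0.0006  0.0048]
```

View pics/s4a.png

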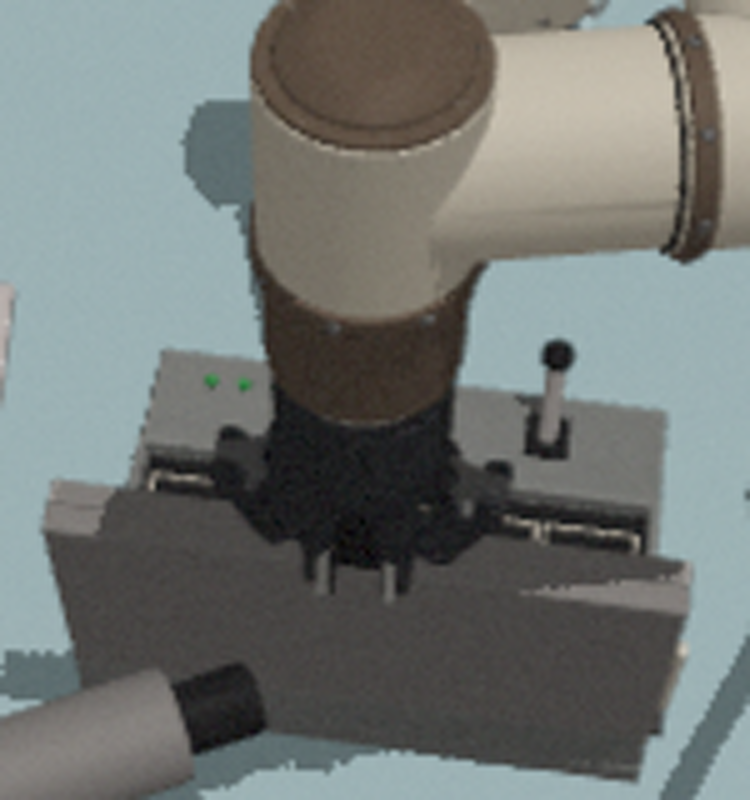

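```bash
python3 - <<'E'
from h import *
for d in (94,96,98,100,102):
    print(d,[np.round((proj('scene',tabpt(np.radians(d),*q))[0]-[220,130]+.4)*5).tolist() for q in [(156,16,155),(156,16,-155),(156,-13,155),(156,-13,-155)]])
s=read_state();print(R.from_quat(s['ee_rot']).as_matrix().round(3))
E
```

```text
94 [[689.0, 611.0], [37.0, 525.0], [693.0, 557.0], [51.0, 473.0]]
96 [[688.0, 622.0], [35.0, 535.0], [692.0, 566.0], [48.0, 482.0]]
98 [[687.0, 633.0], [33.0, 546.0], [692.0, 576.0], [46.0, 492.0]]
100 [[686.0, 645.0], [30.0, 557.0], [691.0, 587.0], [43.0, 501.0]]
102 [[685.0, 656.0], [28.0, 568.0], [690.0, 597.0], [41.0, 511.0]]
[[-0.997 -0.066 -0.027]
 [-0.066  0.998  0.   ]
 [ 0.027  0.002 -1.   ]]
```

Emit:
jog_arm:
  increments:
    - [-0.004,0,0,0]
    - [-0.008,0,0.001,0]
    - [-0.0085,0,0.001,0]
    - [-0.0085,0,0.001,0]

```text
clock: 8.62
position: [673.9, 57.0, 203.1]
ee_rot: [-0.033, 0.999, 0.0, -0.016]
contact_force: [-4.8, 3.2, 1.1]
gripper_width: 22.1
```

Emit:
jog_arm:
  increments:
    - [0,0,0,0]
    - [0,0,0,0]
    - [0,0,0,0]
    - [0,0,-0.02,0]
    - [0,0,-0.06,0]
    - [0.03,0,-0.08,0]
    - [0.06,0,-0.08,0]
    - [0.12,0,-0.08,0]
    - [0.15,0,-0.08,0]
    - [0.15,0,-0.08,0]
  hand: 1

```text
clock: 9.88
position: [525.7, 46.8, 289.6]
ee_rot: [-0.033, 0.999, 0.001, -0.015]
contact_force: [0.6, -0.2, 0.9]
gripper_width: 85.3
```

```bash
python3 - <<'E'
from h import *
s,im=snap('scene','s5.png');snap('top','t5.png');s,_=snap('wrist','w5.png')
print(s['position'],s['gripper_width'],s['contact_force'],s['ee_rot'])
crop('s5.png','s5a.png',220,130,370,290,5)
crop('t5.png','t5a.png',220,160,350,270,6)
E
```

```text
[527.48314492  47.2243652  288.65683889] 85.56359965406851 [0.7492245  0.47234789 0.12903275] [-3.26935844e-02  9.99346783e-01  6.38670154e-04 -1.53860144e-02]
```

View pics/s5a.png

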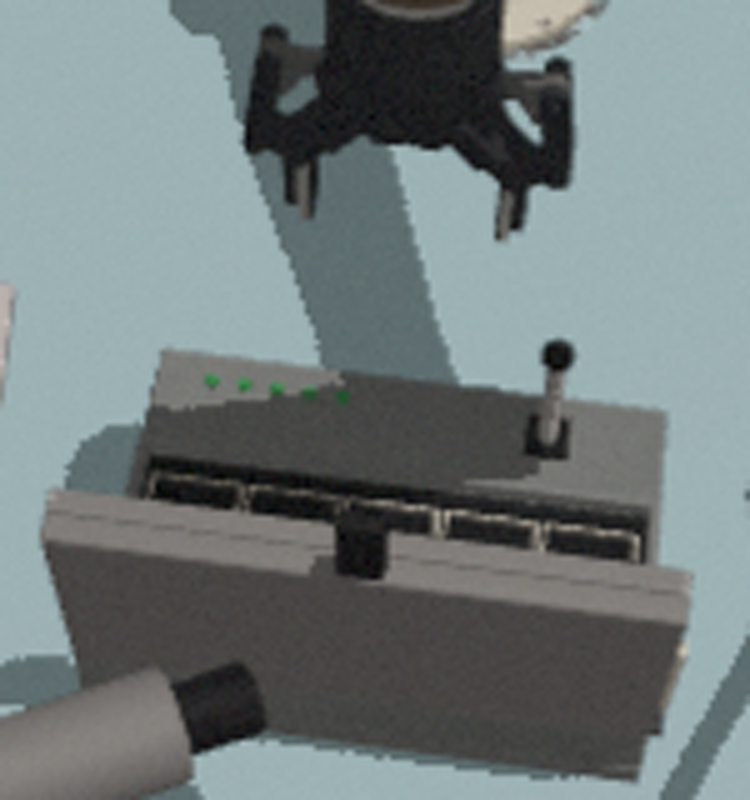

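View pics/w5.png

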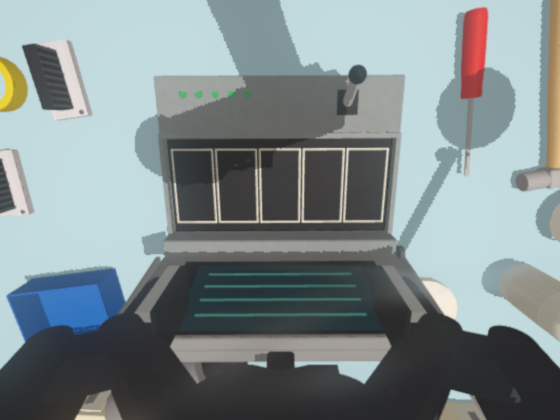

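```bash
python3 - <<'E'
from h import *
crop('w5.png','w5a.png',110,130,450,400,2.3)
s=read_state()
print([ (np.round(proj('wrist',W(P),s)[0],1)).tolist() for P in [(51,143.5,15),(51,-143.5,15),(-51,143.5,15),(-51,-143.5,15)]])
for d in (96,98,100,102):
    print(d,[(np.round(proj('wrist',tabpt(np.radians(d),*q),s)[0],1)).tolist() for q in [(156,16,155),(156,-13,155),(156,-13,-155),(205,2,12),(205,14,12)]])
E
```

```text
[[380.7, 224.8], [177.3, 225.3], [387.0, 151.7], [170.5, 152.2]]
96 [[453.2, 363.2], [459.9, 337.7], [97.3, 338.7], [295.1, 404.4], [294.8, 415.8]]
98 [[451.6, 367.2], [458.8, 343.0], [98.4, 344.0], [294.9, 411.0], [294.6, 421.6]]
100 [[450.0, 370.9], [457.6, 348.0], [99.6, 349.0], [294.7, 417.1], [294.5, 426.8]]
102 [[448.3, 374.3], [456.3, 352.8], [101.0, 353.8], [294.6, 422.7], [294.3, 431.6]]
```

View pics/w5a.png

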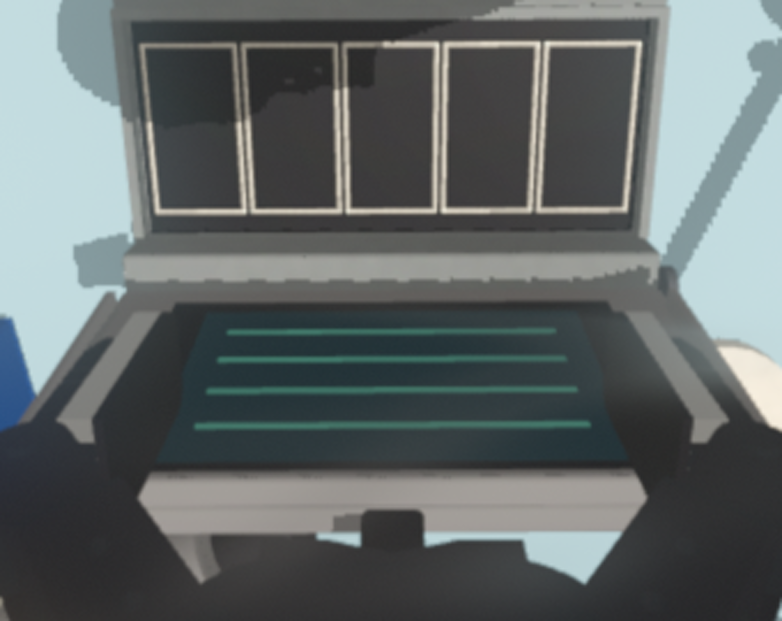

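View pics/t5a.png

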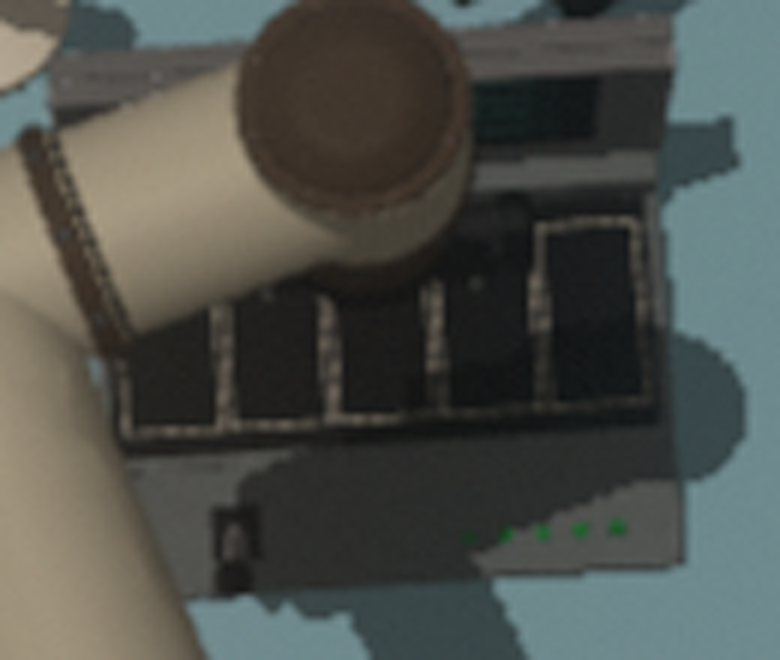

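```bash
cat > fit.py <<'E'
from h import *
from scipy.optimize import least_squares
s=read_state()
S=lambda u,v:(220+u/5-.4,130+v/5-.4)
T=lambda u,v:(220+u/6-.4,160+v/6-.4)
V=lambda u,v:(110+u/2.3-.3,130+v/2.3-.3)
B=[(-51,-143.5,15),(-51,143.5,15),(51,-143.5,15),(51,143.5,15)]
obs=[('wrist',V(140,44),B[0]),('wrist',V(641,42),B[1]),('wrist',V(156,212),B[2]),('wrist',V(628,212),B[3]),
('top',T(126,434),B[1]),('top',T(648,403),B[0]),('top',T(636,220),B[2]),
('scene',S(150,470),B[0]),('scene',S(639,533),B[1]),
('top',T(113,601),(-144,155,22)),('top',T(684,565),(-144,-155,22)),
('scene',S(667,411),(-144,155,22)),('scene',S(163,348),(-144,-155,22)),
('scene',S(688,625),('L',156,16,155)),('scene',S(45,545),('L',156,16,-155)),('scene',S(692,575),('L',156,-13,155)),('scene',S(55,493),('L',156,-13,-155)),
('top',T(676,12),('L',156,16,-155)),('top',T(667,72),('L',156,-13,-155))]
ci={'wrist':0,'top':1,'scene':2}
def pr(name,P,dt,dr):
    c,M,p=campose(name,s); M=M@R.from_rotvec(dr).as_matrix(); q=M.T@(P-p-dt)
    return np.array([c['cx']+c['fx']*q[0]/-q[2],c['cy']+c['fy']*q[1]/q[2]])
def f(x):
    out=[]; th=x[3]
    for n,q,P in obs:
        if P[0]=='L': r,k,y=P[1:]; X=W((85-r*np.cos(th)+k*np.sin(th),y,52+r*np.sin(th)+k*np.cos(th)),x[:3])
        else: X=W(P,x[:3])
        i=4+6*ci[n]; out.append((pr(n,X,x[i:i+3],x[i+3:i+6])-q)/0.6)
    pri=[np.r_[x[4+6*i:7+6*i]/2,x[7+6*i:10+6*i]/.003] for i in range(3)]
    return np.concatenate(out+pri)
x0=np.r_[P0,1.7,np.zeros(18)]
r=least_squares(f,x0,x_scale=np.r_[10,10,.01,.05,np.tile([1,1,1,.003,.003,.003],3)])
x=r.x;print('pose',x[:3].round(4),'th',np.degrees(x[3]).round(2))
for i,n in enumerate(ci): print(n,x[4+6*i:10+6*i].round(4))
for (n,q,P),e in zip(obs,r.fun.reshape(-1)[:2*len(obs)].reshape(-1,2)): print(n,P,(e*.6).round(2))
J=r.jac;C=np.linalg.inv(J.T@J);print('sd',np.sqrt(np.diag(C))[:4]*[1,1,57.3,57.3])
E
python3 fit.py
```

```text
pose [5.421561e+02 4.949650e+01 6.970000e-02] th 97.56
wrist [ 7.66e-02  6.04e-01 -1.20e+00  2.00e-04 -3.00e-04  8.00e-04]
top [-2.5200e-02 -1.7500e-01  1.6417e+00 -8.0000e-04  6.0000e-04  1.2000e-03]
scene [-5.1400e-02 -4.2910e-01  2.6102e+00  1.4000e-03 -1.2000e-03 -1.0000e-03]
wrist (-51, -143.5, 15) [ 0.2 -0.2]
wrist (-51, 143.5, 15) [ 0.21 -0.08]
wrist (51, -143.5, 15) [0.17 0.51]
wrist (51, 143.5, 15) [-0.53 -0.23]
top (-51, 143.5, 15) [-0.44  0.21]
top (-51, -143.5, 15) [ 0.19 -0.27]
top (51, -143.5, 15) [-0.14 -0.5 ]
scene (-51, -143.5, 15) [0.75 1.45]
scene (-51, 143.5, 15) [-0.14  1.17]
top (-144, 155, 22) [-0.57  0.99]
top (-144, -155, 22) [0.06 0.88]
scene (-144, 155, 22) [ 0.22 -0.77]
scene (-144, -155, 22) [ 0.17 -0.51]
scene ('L', 156, 16, 155) [0.53 0.5 ]
scene ('L', 156, 16, -155) [-1.24 -0.44]
scene ('L', 156, -13, 155) [ 0.53 -0.74]
scene ('L', 156, -13, -155) [-0.73 -0.81]
top ('L', 156, 16, -155) [-0.74 -0.24]
top ('L', 156, -13, -155) [ 1.6  -1.03]
sd [1.98978445 1.91451758 0.14926547 0.37699649]
```

```bash
sed -i 's/(-144,/(-139,/g; s/^P0=.*/P0=np.array([542.2,49.0,0.069])/' fit.py h.py; python3 - <<'E'
s=open('fit.py').read()
s=s.replace("ci={'wrist'","obs+=[('wrist',V(140,497),('L',156,2,-118))][:0]\nci={'wrist'")
s+='''
print('--- per-camera theta')
xa=x.copy()
for cam in ('scene','top'):
    L=[o for o in obs if o[0]==cam and o[2][0]=='L']
    def g(t,L=L):
        o=[]
        for n,q,P in L:
            r,k,y=P[1:]; X=W((85-r*np.cos(t[0])+k*np.sin(t[0]),y,52+r*np.sin(t[0])+k*np.cos(t[0])),x[:3]); i=4+6*ci[n]; o.append(pr(n,X,x[i:i+3],x[i+3:i+6])-q)
        return np.concatenate(o)
    print(cam,np.degrees(least_squares(g,[1.7]).x))
i=4
for d in range(94,106,2):
    t=np.radians(d); o=[]
    for k in (-13,0,16):
        X=W((85-156*np.cos(t)+k*np.sin(t),0,52+156*np.sin(t)+k*np.cos(t)),x[:3]); q=pr('wrist',X,x[i:i+3],x[i+3:i+6]); o.append(((q[1]-130+.3)*2.3).round(0))
    print(d,'wrist v',o)
'''
open('fit.py','w').write(s)
E
python3 fit.py
```

```text
Traceback (most recent call last):
  File "fit.py", line 29, in <module>
    r=least_squares(f,x0,x_scale=np.r_[10,10,.01,.05,np.tile([1,1,1,.003,.003,.003],3)])
  File "fit.py", line 25, in f
    i=4+6*ci[n]; out.append((pr(n,X,x[i:i+3],x[i+3:i+6])-q)/0.6)
                             ~~^^^^^^^^^^^^^^^^^^^^^^^^^
  File "fit.py", line 18, in pr
    c,M,p=campose(name,s); M=M@R.from_rotvec(dr).as_matrix(); q=M.T@(P-p-dt)
          ~~~~~~~^^^^^^^^
  File "h.py", line 8, in campose
    c=calibration(name)
ValueError: time passes only in moves, steps and waits
```

```bash
sed -i 's/    c=calibration(name)/    c=CAL[name]/' h.py; cat > cal.py <<'E'
from bench import *
import pickle
pickle.dump({n:calibration(n) for n in ('scene','top','wrist')},open('cal.pkl','wb'))
E
python3 cal.py; sed -i '1i import pickle\nCAL=pickle.load(open("cal.pkl","rb"))' h.py; python3 fit.py
```

```text
pose [5.416369e+02 4.941860e+01 7.000000e-02] th 98.23
wrist [-2.8070e-01  5.5210e-01 -1.1907e+00  6.0000e-04 -3.0000e-04  1.0000e-03]
top [ 2.6180e-01 -1.4710e-01  1.1963e+00 -1.0000e-04  6.0000e-04  8.0000e-04]
scene [ 1.8800e-02 -4.0510e-01  2.4229e+00  4.0000e-04 -1.0000e-03 -9.0000e-04]
wrist (-51, -143.5, 15) [ 0.19 -0.2 ]
wrist (-51, 143.5, 15) [ 0.21 -0.11]
wrist (51, -143.5, 15) [0.16 0.52]
wrist (51, 143.5, 15) [-0.51 -0.25]
top (-51, 143.5, 15) [-0.41  0.85]
top (-51, -143.5, 15) [0.25 0.31]
top (51, -143.5, 15) [-0.11  0.07]
scene (-51, -143.5, 15) [0.85 0.83]
scene (-51, 143.5, 15) [-0.06  0.52]
top (-139, 155, 22) [-0.6  0.1]
top (-139, -155, 22) [ 0.03 -0.08]
scene (-139, 155, 22) [ 0.21 -0.09]
scene (-139, -155, 22) [-0.05  0.15]
scene ('L', 156, 16, 155) [0.57 0.54]
scene ('L', 156, 16, -155) [-1.26 -0.4 ]
scene ('L', 156, -13, 155) [ 0.59 -0.78]
scene ('L', 156, -13, -155) [-0.77 -0.84]
top ('L', 156, 16, -155) [-0.78 -0.21]
top ('L', 156, -13, -155) [ 1.57 -1.04]
sd [1.9898233  1.91471563 0.14939374 0.37614839]
--- per-camera theta
scene [98.46003702]
top [97.52730138]
94 wrist v [np.float64(457.0), np.float64(486.0), np.float64(520.0)]
96 wrist v [np.float64(470.0), np.float64(497.0), np.float64(530.0)]
98 wrist v [np.float64(482.0), np.float64(508.0), np.float64(539.0)]
100 wrist v [np.float64(494.0), np.float64(519.0), np.float64(548.0)]
102 wrist v [np.float64(505.0), np.float64(529.0), np.float64(556.0)]
104 wrist v [np.float64(516.0), np.float64(538.0), np.float64(563.0)]
```

Emit:
jog_arm:
  increments:
    - [-0.01,0,-0.01,-10]
    - [-0.02,0,-0.03,-20]
    - [-0.03,0,-0.05,-30]
    - [-0.03,0,-0.06,-40]
    - [-0.03,0,-0.06,-50]
    - [-0.03,0,-0.06,-60]
    - [-0.03,0,-0.06,-70]
    - [-0.03,0,-0.06,-80]
    - [-0.03,0,-0.06,-90]
    - [-0.03,0,-0.06,-100]

```text
clock: 11.28
position: [560.8, 49.3, 346.3]
ee_rot: [0.788, -0.615, -0.013, 0.01]
contact_force: [0.2, 0.6, -0.1]
gripper_width: 85.7
```

Emit:
jog_arm:
  increments:
    - [0,0,0,-10]
    - [0,0,0,-20]
    - [0,0,0,-30]
    - [0,0,0,-40]
    - [0,0,0,-50]
    - [0,0,0,-60]
    - [0,0,0,-70]
    - [0,0,0,-80]
    - [0,0,0,-80]
    - [0,0,0,-80]

```text
clock: 12.52
position: [561.3, 49.3, 345.8]
ee_rot: [0.999, 0.034, -0.017, -0.0]
contact_force: [-0.9, 0.2, 0.1]
gripper_width: 85.1
```

```bash
python3 - <<'E'
from h import *
s,_=snap('wrist','w6.png'); pickle.dump(s,open('s_w6.pkl','wb'))
print(s['position'],yaw_now(s),R.from_quat(s['ee_rot']).as_matrix()[:,2],s['joints'])
E
```

```text
[561.32935337  49.32905644 345.77907896] 3.8814858428729337 [-3.33460157e-02 -7.88927253e-04 -9.99443556e-01] [ 0.36882336  0.23834483  0.10034463 -0.01135064 -1.46419808  1.27107808]
```

View pics/w6.png

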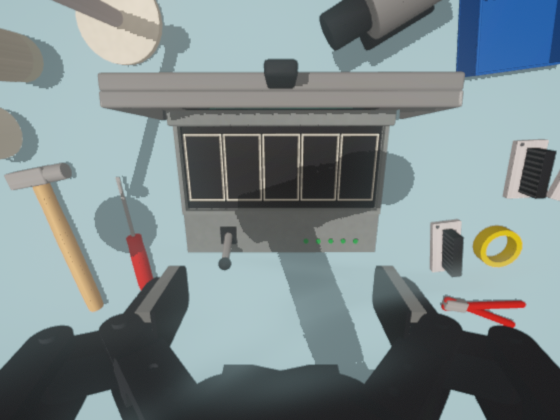

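```bash
python3 - <<'E'
from h import *
crop('w6.png','w6a.png',90,60,280,260,3.5); crop('w6.png','w6b.png',270,60,480,260,3.5)
E
```

```text
(no output)
```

View pics/w6a.png

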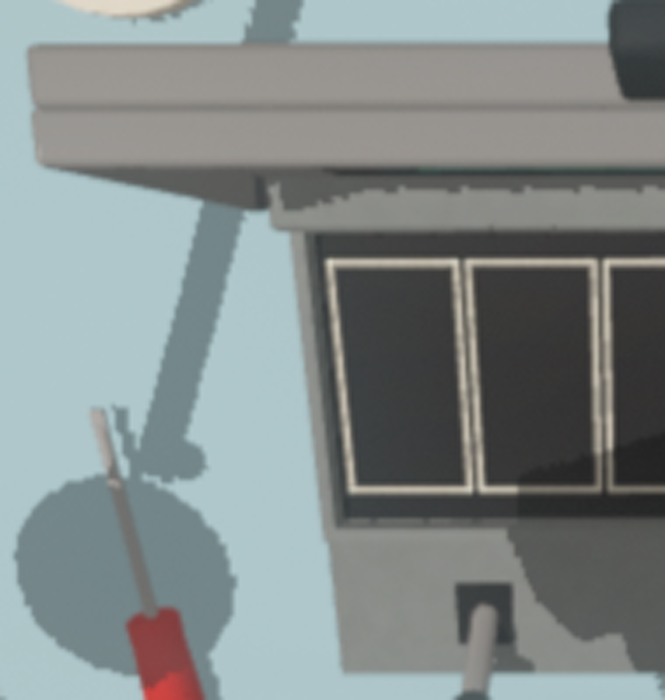

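View pics/w6b.png

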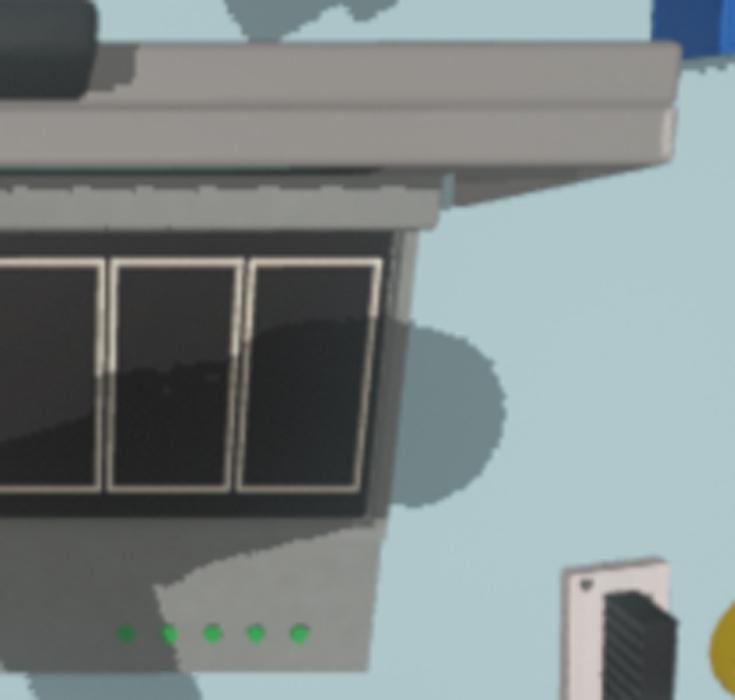

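```bash
cat > fit2.py <<'E'
from h import *
from scipy.optimize import least_squares
s=pickle.load(open('s_w6.pkl','rb'))
a=lambda u,v:(90+u/3.5-.35,60+v/3.5-.35); b=lambda u,v:(270+u/3.5-.35,60+v/3.5-.35)
X=[(51,143.5,15),(-51,143.5,15),(51,-143.5,15),(-51,-143.5,15),(-139,155,22),(-139,-155,22)]
U=[a(326,258),a(348,492),b(382,257),b(358,493),a(343,672),b(368,671)]
L=[(156,16,155),(156,0,155),(156,-13,155),(156,16,-155),(156,0,-155),(156,-13,-155)]
V=[a(29,46),a(34,108),a(39,164),b(681,43),b(676,107),b(670,162)]
c,M0,p0=campose('wrist',s)
def f(x,w=1,k=0):
    M=M0@R.from_rotvec(x[4:7]).as_matrix(); p=p0+x[1:4]
    lp=[(85-r*np.cos(x[0])+n*np.sin(x[0]),y,52+r*np.sin(x[0])+n*np.cos(x[0])) for r,n,y in L]
    q=(np.array([W(P) for P in X+lp])-p)@M
    uv=np.c_[c['cx']+c['fx']*q[:,0]/-q[:,2],c['cy']+c['fy']*q[:,1]/q[:,2]]
    return np.concatenate([((uv-np.array(U+V))/.4).ravel(),x[1:4]/4,x[4:7]/.01])
r=least_squares(f,np.r_[1.7,np.zeros(6)],x_scale=[.05,1,1,1,.005,.005,.005]);x=r.x
print(np.degrees(x[0]),x[1:].round(4));print((r.fun[:24].reshape(-1,2)*.4).round(2))
C=np.linalg.inv(r.jac.T@r.jac);print(np.degrees(np.sqrt(C[0,0])))
E
python3 fit2.py
```

```text
97.36321174255262 [-3.1666e+00  1.9749e+00  2.4290e+00  7.3000e-03 -6.0000e-04 -8.0000e-04]
[[ 1.09  0.5 ]
 [ 1.19 -0.51]
 [-1.03  0.53]
 [-0.46 -0.98]
 [-0.54  0.21]
 [-0.06  0.35]
 [-0.71 -1.48]
 [ 0.02  0.78]
 [ 0.31  0.67]
 [ 0.55 -1.21]
 [-0.16  0.52]
 [-0.14  0.72]]
0.326866484195501
```

```bash
cat >> fit2.py <<'E'
def g(x):
    M=M0@R.from_rotvec(x[4:7]).as_matrix(); p=p0+x[1:4]
    lp=[(85-r*np.cos(x[0])+n*np.sin(x[0]),y,52+r*np.sin(x[0])+n*np.cos(x[0])) for r,n,y in L]
    q=(np.array([W(P) for P in X+lp])-p)@M
    n=np.c_[q[:,0]/-q[:,2],q[:,1]/q[:,2]]; n=n*(1+x[7]*(n**2).sum(1))[:,None]
    uv=n*c['fx']+[c['cx'],c['cy']]
    return np.concatenate([((uv-np.array(U+V))/.4).ravel(),x[1:4]/4,x[4:7]/.01,[x[7]/.1]])
r=least_squares(g,np.r_[1.7,np.zeros(7)],x_scale=[.05,1,1,1,.005,.005,.005,.05]);x=r.x
print('k1',np.degrees(x[0]),x[1:].round(4));print((r.fun[:24].reshape(-1,2)*.4).round(2))
C=np.linalg.inv(r.jac.T@r.jac);print(np.degrees(np.sqrt(C[0,0])))
E
python3 fit2.py | sed -n '/k1/,$p'
```

```text
k1 98.81843844513507 [ 2.2029e+00  2.4616e+00 -6.2471e+00 -8.3000e-03 -8.0000e-04 -9.0000e-04
 -6.5600e-02]
[[ 0.37  0.4 ]
 [ 0.49 -0.49]
 [-0.31  0.42]
 [ 0.25 -0.98]
 [-0.82  0.23]
 [ 0.24  0.33]
 [ 0.14 -1.01]
 [ 0.07  0.68]
 [-0.19  0.27]
 [-0.33 -0.7 ]
 [-0.22  0.44]
 [ 0.36  0.34]]
0.40032561404927586
```

```bash
cat > fit3.py <<'E'
from h import *
from scipy.optimize import least_squares
s6=pickle.load(open('s_w6.pkl','rb'))
s5=dict(position=np.array([527.48,47.22,288.66]),ee_rot=[-3.26935844e-02,9.99346783e-01,6.38670154e-04,-1.53860144e-02])
a=lambda u,v:(90+u/3.5-.35,60+v/3.5-.35); b=lambda u,v:(270+u/3.5-.35,60+v/3.5-.35); Vv=lambda u,v:(110+u/2.3-.3,130+v/2.3-.3)
F=[((51,143.5,15),a(326,258)),((-51,143.5,15),a(348,492)),((51,-143.5,15),b(382,257)),((-51,-143.5,15),b(358,493)),((-139,155,22),a(343,672)),((-139,-155,22),b(368,671)),
(('L',156,16,155),a(29,46)),(('L',156,0,155),a(34,108)),(('L',156,-13,155),a(39,164)),(('L',156,16,-155),b(681,43)),(('L',156,0,-155),b(676,107)),(('L',156,-13,-155),b(670,162))]
G=[((-51,-143.5,15),Vv(140,44)),((-51,143.5,15),Vv(641,42)),((51,-143.5,15),Vv(156,212)),((51,143.5,15),Vv(628,212)),
((-139,155,22),(404.5,75.5)),((-139,-155,22),(155,75.5)),
(('L',156,-13,0),Vv(393,470)),(('L',156,0,0),Vv(393,505)),(('L',156,16,0),Vv(393,531))]
c=CAL['wrist'];T=np.array(c['hand_eye'])
def f(x):
    th,k=x[0],x[1]; dh=x[2:8]; pp=x[8:11]; out=[]
    for s,O,dx in ((s5,G,x[11:14]),(s6,F,x[14:17])):
        Rt=R.from_quat(s['ee_rot']).as_matrix()
        M=Rt@T[:3,:3]@R.from_rotvec(dh[3:]).as_matrix(); p=Rt@(T[:3,3]+dh[:3])+np.array(s['position'])+dx
        for P,q in O:
            onlyv=False
            if P[0]=='L':
                r,n,y=P[1:]; onlyv=y==0; P=(85-r*np.cos(th)+n*np.sin(th),y,52+r*np.sin(th)+n*np.cos(th))
            z=M.T@(W(P,pp)-p); m=np.array([z[0]/-z[2],z[1]/z[2]]); m=m*(1+k*(m@m))
            e=(m*c['fx']+[c['cx'],c['cy']]-q)/.5
            if onlyv: e[0]=0
            out.append(e)
    return np.concatenate(out+[dh[:3]/2,dh[3:]/.006,x[11:17]/1,[k/.1]])
r=least_squares(f,np.r_[1.7,np.zeros(7),P0,np.zeros(6)],x_scale=np.r_[.05,.05,1,1,1,.005,.005,.005,5,5,.01,np.ones(6)]);x=r.x
print(np.degrees(x[0]),'k',x[1],'dh',x[2:8].round(4),'pose',x[8:11].round(4),x[11:].round(2))
print((r.fun[:42].reshape(-1,2)*.5).round(2))
C=np.linalg.inv(r.jac.T@r.jac);print(np.degrees(np.sqrt(C[0,0])),np.sqrt(np.diag(C))[8:11])
E
python3 fit3.py
```

```text
97.36020328159024 k -0.03592582728643896 dh [-3.9583e+00 -7.0370e-01  1.8119e+00  7.4000e-03  3.0000e-04 -7.0000e-04] pose [5.423135e+02 4.802270e+01 6.810000e-02] [ 0.5  -0.05 -0.26 -0.5   0.05 -0.19]
[[ 0.63 -0.71]
 [-0.02 -0.56]
 [ 0.26 -0.03]
 [-0.45 -0.74]
 [ 0.49  0.34]
 [-0.91  1.12]
 [ 0.    1.92]
 [ 0.   -1.87]
 [ 0.    0.28]
 [ 0.75  0.08]
 [ 0.66 -0.67]
 [-0.54  0.25]
 [ 0.12 -0.99]
 [-1.01  0.31]
 [ 0.39  0.62]
 [-0.26 -1.3 ]
 [ 0.09  0.67]
 [ 0.12  0.4 ]
 [ 0.08 -0.79]
 [-0.27  0.65]
 [-0.02  0.7 ]]
0.16068520133889524 [0.73888405 0.72774228 0.00582947]
```

```bash
sed -i 's/^P0=.*/P0=np.array([542.2,48.6,0.0685])/' h.py; python3 - <<'E'
from h import *
to([673.9,57,300],3.9);to([673.9,57,203],3.9)
E
```

```text
from [561.2  49.3 345.9] yaw 3.9 w 85.7 t 12.57 -> d [1.144e-01 1.000e-04 4.220e-02] turn 0.0
from [561.2  49.3 345.9] yaw 3.9 w 85.7 t 12.57 -> d [0.1176 0.0003 0.1391] turn 0.0
```

Emit:
jog_arm:
  increments:
    - [0.04,0,0,0]
    - [0.08,0,0.01,0]
    - [0.11,0,0.03,0]
    - [0.1155,0,0.05,0]
    - [0.116,0,0.08,0]
    - [0.117,0,0.11,0]
    - [0.1175,0,0.135,0]
    - [0.1175,0,0.139,0]
    - [0.1175,0,0.139,0]

```text
clock: 13.7
position: [674.3, 57.2, 203.8]
ee_rot: [0.999, 0.034, -0.016, -0.0]
contact_force: [-0.2, -0.5, 0.1]
gripper_width: 85.1
```

Emit:
jog_arm:
  increments:
    - [0,0,0,0]
    - [0,0,0,0]
    - [0,0,0,0]
    - [0,0,0,0]
    - [0,0,0,0]
  hand: -1

```text
clock: 14.32
position: [674.4, 57.1, 204.4]
ee_rot: [0.999, 0.034, -0.016, 0.0]
contact_force: [-1.4, -0.9, 2.6]
gripper_width: 21.6
```

```bash
python3 - <<'E'
from h import *
s,_=snap('wrist','w7.png'); print(s['position'],s['gripper_width'])
to([680.6,57.3,202],3.9)
E
```

```text
[674.42538244  57.07782093 204.37996954] 21.598559318028304
from [674.4  57.1 204.4] yaw 3.9 w 21.5 t 14.38 -> d [0.0063 0.0002 0.0022] turn -0.0
```

View pics/w7.png

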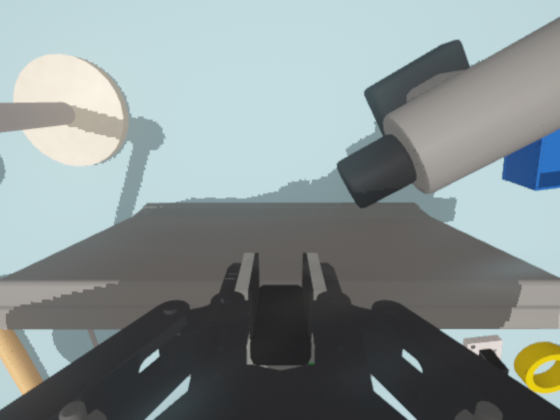

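Emit:
jog_arm:
  increments:
    - [0.003,0,0.001,0]
    - [0.0065,0,0.002,0]
    - [0.0075,0,0.002,0]
    - [0.0075,0,0.002,0]
    - [0.0075,0,0.002,0]

```text
clock: 15.0
position: [682.1, 57.6, 202.6]
ee_rot: [0.999, 0.034, -0.015, 0.0]
contact_force: [-2.6, 0.8, 5.3]
gripper_width: 21.5
```

Emit:
jog_arm:
  increments:
    - [0,0,0,0]
    - [0,0,0,0]
    - [0,0,0,0]
    - [0,0,-0.03,0]
    - [0,0,-0.08,0]
    - [-0.03,0,-0.12,0]
    - [-0.08,0,-0.14,0]
    - [-0.12,0,-0.14,0]
    - [-0.12,0,-0.14,0]
    - [-0.12,0,-0.14,0]
  hand: 1

```text
clock: 16.25
position: [567.1, 49.8, 346.2]
ee_rot: [0.999, 0.034, -0.015, 0.0]
contact_force: [0.3, -0.3, 0.4]
gripper_width: 85.5
```

```bash
python3 - <<'E'
from h import *
s,_=snap('wrist','w8.png'); pickle.dump(s,open('s_w8.pkl','wb'));snap('scene','s8.png')
print(s['position'],yaw_now(s),R.from_quat(s['ee_rot']).as_matrix()[:,2])
crop('w8.png','w8a.png',90,60,280,260,3.5); crop('w8.png','w8b.png',270,60,480,260,3.5);crop('s8.png','s8a.png',220,130,370,290,5)
E
```

```text
[567.12117942  49.76021251 346.23809386] 3.911248868042742 [-0.03021221 -0.00105969 -0.99954295]
```

View pics/w8a.png

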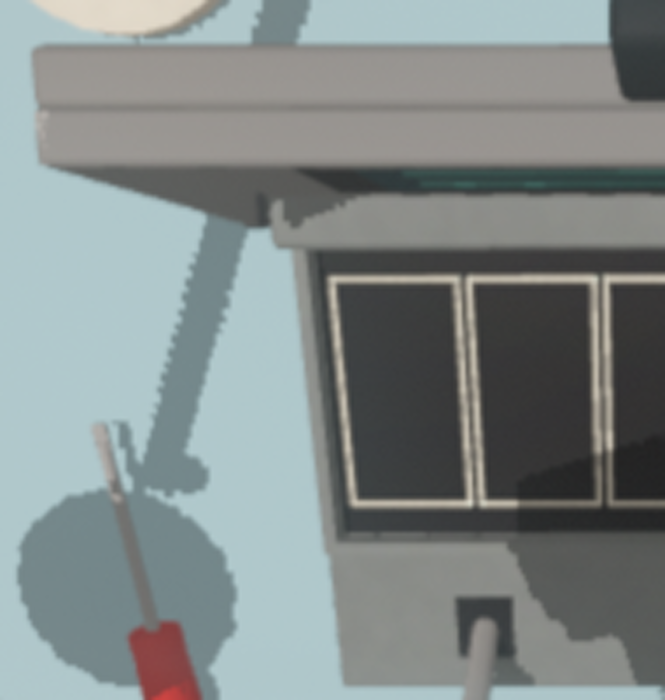

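View pics/w8b.png

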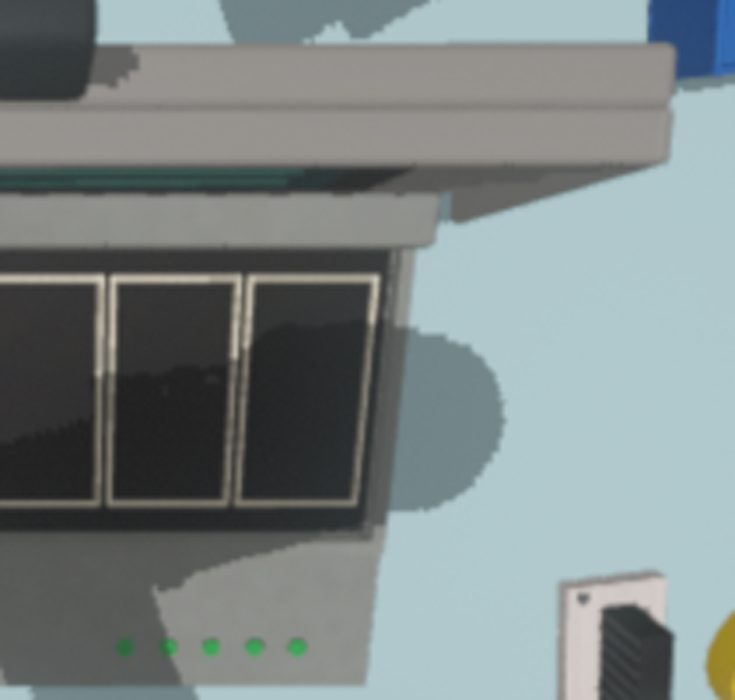

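View pics/s8a.png

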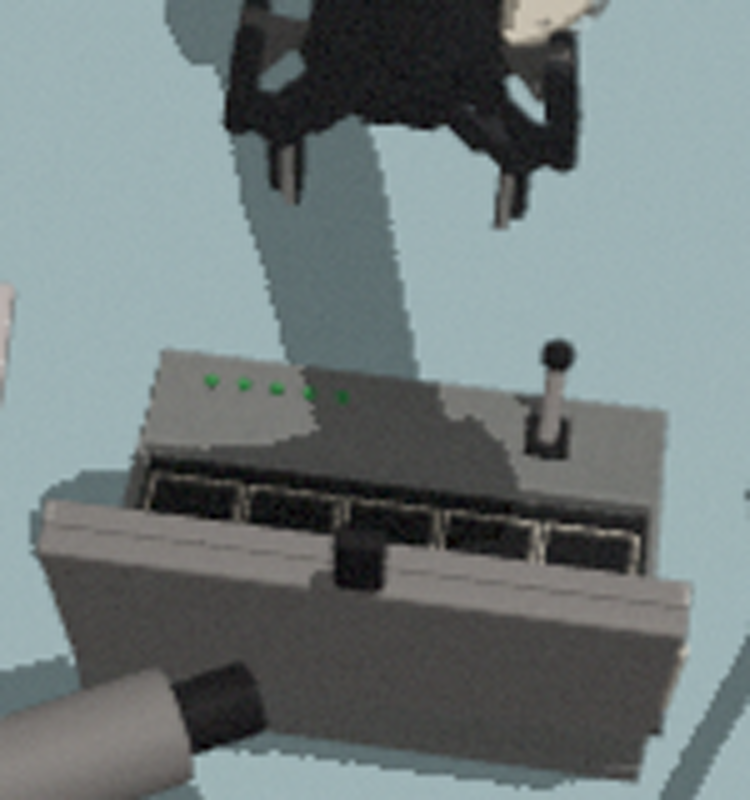

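```bash
sed -e 's/s_w6/s_w8/' -e 's/^U=.*/U=[a(328,275),a(348,506),b(380,275),b(357,507),a(344,685),b(366,685)]/' -e 's/^V=.*/V=[a(33,45),a(38,106),a(41,164),b(676,43),b(672,106),b(668,162)]/' fit2.py > fit4.py; python3 fit4.py | grep -v '\[ *-\?[0-9.]* *-\?[0-9.]*\]'; python3 fit2.py | grep -v '\[ *-\?[0-9.]* *-\?[0-9.]*\]'
```

```text
99.8611678732753 [-2.8409e+00  1.4192e+00  2.2392e+00  7.1000e-03 -1.0000e-04 -1.0000e-03]
 [ 0.49 -1.  ]
0.331227575655076
k1 101.1580760610058 [ 1.9482e+00  1.8333e+00 -5.8362e+00 -7.1000e-03 -3.0000e-04 -1.2000e-03
 -6.0600e-02]
 [-0.18  0.9 ]
0.3996601559868556
97.36431651299534 [-3.1575e+00  1.5424e+00  2.4285e+00  7.3000e-03 -5.0000e-04 -1.2000e-03]
[[ 1.08  0.5 ]
0.3268680064126247
k1 98.81994271093623 [ 2.2134e+00  2.0268e+00 -6.2502e+00 -8.3000e-03 -6.0000e-04 -1.4000e-03
 -6.5600e-02]
[[ 0.37  0.4 ]
 [-0.33 -0.7 ]
0.4003249670569794
```

```bash
cat >> h.py <<'E'
_T=np.array(CAL['wrist']['hand_eye']).copy()
_T[:3,:3]=_T[:3,:3]@R.from_rotvec([.0074,.0003,-.0007]).as_matrix(); _T[:3,3]+=[-4,-.7,1.8]
CAL['wrist']=dict(CAL['wrist']); CAL['wrist']['hand_eye']=_T
K1=-0.036
def wz(u,v,z,s):
    c=CAL['wrist']; m=np.array([(u-c['cx'])/c['fx'],(v-c['cy'])/c['fy']]); n=m.copy()
    for _ in range(5): n=m/(1+K1*(n@n))
    return onz('wrist',n[0]*c['fx']+c['cx'],n[1]*c['fy']+c['cy'],z,s)
E
python3 - <<'E'
from h import *
to([480,-325,330],3.9)
E
```

```text
from [567.6  49.8 345.4] yaw 3.9 w 85.4 t 16.35 -> d [-0.1123  0.368   0.0188] turn -0.0
```

Emit:
jog_arm:
  increments:
    - [-0.014,0.046,0,0]
    - [-0.028,0.092,0,0]
    - [-0.042,0.138,0.01,0]
    - [-0.056,0.184,0.02,0]
    - [-0.07,0.23,0.02,0]
    - [-0.084,0.276,0.02,0]
    - [-0.098,0.322,0.02,0]
    - [-0.112,0.368,0.02,0]
    - [-0.112,0.368,0.02,0]
    - [-0.112,0.368,0.02,0]

```text
clock: 17.6
position: [480.7, -325.3, 327.7]
ee_rot: [0.999, 0.034, -0.017, -0.0]
contact_force: [-0.8, -0.9, -0.9]
gripper_width: 84.9
```

```bash
python3 - <<'E'
from h import *
s,_=snap('wrist','w9.png'); pickle.dump(s,open('s_w9.pkl','wb'))
print(s['position'],yaw_now(s),R.from_quat(s['ee_rot']).as_matrix()[:,2])
E
```

```text
[ 480.71926148 -325.25453625  327.73709264] 3.8557802395129714 [-3.30601958e-02 -9.12368511e-04 -9.99452946e-01]
```

View pics/w9.png

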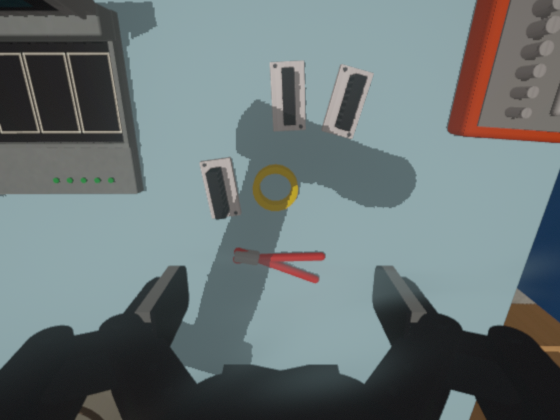

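```bash
python3 - <<'E'
from h import *
crop('w9.png','w9a.png',190,50,390,230,4)
E
```

```text
(no output)
```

View pics/w9a.png

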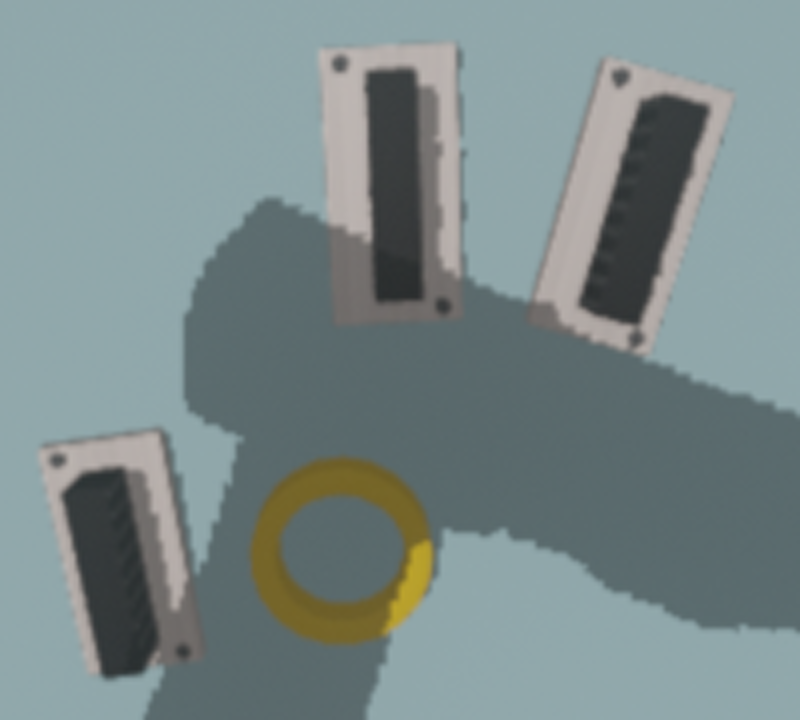

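```bash
python3 - <<'E'
from h import *
s=pickle.load(open('s_w9.pkl','rb'))
b=lambda u,v:(190+u/4-.4,50+v/4-.4)
for nm,cs in dict(a=[(319,50),(457,43),(463,318),(334,325)],b=[(604,57),(734,95),(648,355),(530,316)],c=[(40,447),(160,430),(204,658),(92,675)]).items():
    w=np.array([wz(*b(*c),12,s)[:2] for c in cs]); m=w.mean(0)
    d=(w[0]-w[3]+w[1]-w[2]);print(nm,w.round(0).tolist(),m.round(1),'yaw',np.degrees(np.arctan2(d[1],d[0])).round(1), np.linalg.norm(w-np.roll(w,1,0),axis=1).round(0))
print('tape',wz(*b(342,550),25,s))
# tester check
for P,u in [((51,-143.5,15),(112,54)),((-51,-143.5,15),(122,133))]: print(W(P),wz(*u,15,s))
E
```

```text
a [[607.0, -302.0], [612.0, -347.0], [522.0, -357.0], [517.0, -312.0]] [ 564.5 -329.6] yaw 6.5 [90. 46. 90. 46.]
b [[611.0, -397.0], [602.0, -442.0], [514.0, -425.0], [525.0, -381.0]] [ 563.1 -411.2] yaw -10.8 [88. 46. 90. 45.]
c [[466.0, -207.0], [475.0, -251.0], [388.0, -269.0], [378.0, -226.0]] [ 427.1 -238.3] yaw 12.1 [90. 45. 89. 44.]
tape [ 438.23851448 -319.90057567   25.        ]
[602.90245893 -91.07269411  15.        ] [604.15146133 -91.68093484  15.        ]
[501.14167013 -98.05423126  15.        ] [500.75354426 -96.87000019  15.        ]
```

```bash
python3 - <<'E'
from h import *
to([426.2,-238,110],11.3);to([426.2,-238,11],11.3)
E
```

```text
from [ 480.8 -324.7  328.1] yaw 3.9 w 85.7 t 17.65 -> d [-0.0415 -0.09    0.2197] turn -7.4
from [ 480.8 -324.7  328.1] yaw 3.9 w 85.7 t 17.65 -> d [-0.0382 -0.0899  0.3186] turn -7.4
```

Emit:
jog_arm:
  increments:
    - [-0.01,-0.023,0.05,-2]
    - [-0.02,-0.045,0.1,-4]
    - [-0.03,-0.068,0.15,-7.4]
    - [-0.041,-0.09,0.195,-7.4]
    - [-0.0415,-0.09,0.22,-7.4]
    - [-0.0415,-0.09,0.22,-7.4]
  hand: 0.1

```text
clock: 18.4
position: [425.4, -236.6, 108.4]
ee_rot: [0.995, 0.1, -0.018, -0.002]
contact_force: [0.3, -0.1, 0.9]
gripper_width: 46.8
```

```bash
python3 - <<'E'
from h import *
s,_=snap('wrist','w10.png'); print(s['gripper_width'])
to([426.2,-238,11],11.3)
for z in (12,48): print(z,proj('wrist',[[427.1,-238.3,z]],s))
E
```

```text
46.822801474939354
from [ 426.8 -237.3  109.8] yaw 11.4 w 47.0 t 18.45 -> d [0.0025 0.0011 0.0988] turn 0.1
12 [[283.77685924 200.5270585 ]]
48 [[283.95052099 216.13254021]]
```

View pics/w10.png

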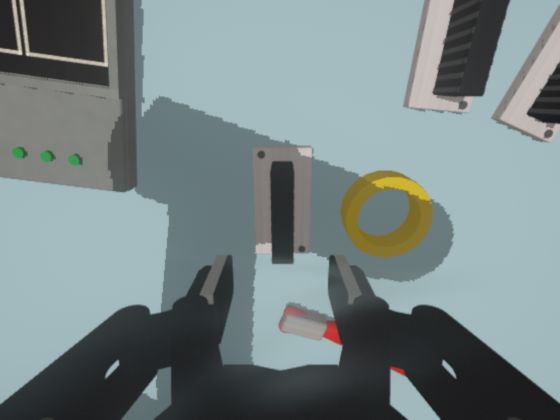

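Emit:
jog_arm:
  increments:
    - [0.001,0.001,0.04,0]
    - [0.002,0.001,0.075,0]
    - [0.0025,0.001,0.095,0]
    - [0.0025,0.001,0.099,0]
    - [0.0025,0.001,0.099,0]

```text
clock: 19.08
position: [427.6, -238.2, 12.0]
ee_rot: [0.995, 0.1, -0.015, -0.0]
contact_force: [0.4, -0.0, -0.1]
gripper_width: 47.1
```

Emit:
jog_arm:
  increments:
    - [0,0,0,0]
    - [0,0,0,0]
    - [0,0,0,0]
    - [0,0,0,0]
    - [0,0,0,0]
  hand: -1

```text
clock: 19.7
position: [428.8, -238.4, 13.3]
ee_rot: [0.995, 0.1, -0.014, 0.0]
contact_force: [-0.5, 2.2, 6.2]
gripper_width: 14.8
```

```bash
python3 - <<'E'
from h import *
s,_=snap('wrist','w11.png'); print(s['gripper_width'],s['contact_force'],s['position'],yaw_now(s))
crop('w11.png','w11a.png',200,150,370,330,3.5)
E
```

```text
14.841405373637512 [-0.53291429  2.16101019  6.19065884] [ 428.79004434 -238.38390668   13.32462593] 11.508288519488506
```

View pics/w11a.png

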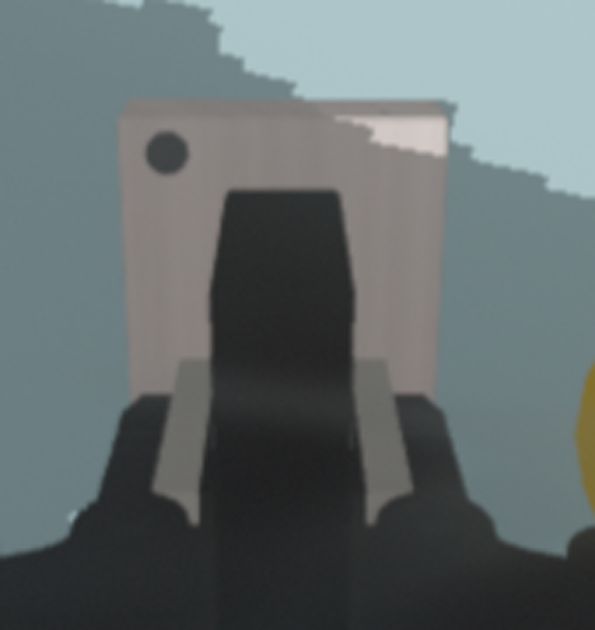

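Emit:
jog_arm:
  increments:
    - [0,0,-0.01,0]
    - [0,0,-0.03,0]
    - [0,0,-0.06,0]
    - [0,0,-0.09,0]
    - [0,0,-0.11,0]
    - [0,0,-0.11,0]

```text
clock: 20.5
position: [432.7, -238.2, 124.9]
ee_rot: [0.995, 0.1, -0.012, 0.001]
contact_force: [0.4, -0.6, -2.4]
gripper_width: 15.1
```

```bash
python3 - <<'E'
from h import *
b=W((0,-116,0));print(b)
to([b[0]+1,b[1],125],3.92)
E
```

```text
[550.13978735 -67.1279559    0.        ]
from [ 432.7 -238.2  124.9] yaw 11.5 w 15.1 t 20.50 -> d [ 0.1501 -0.144  -0.0035] turn 7.6
```

Emit:
jog_arm:
  increments:
    - [0.02,-0.02,-0.002,1]
    - [0.05,-0.048,-0.003,3]
    - [0.08,-0.076,-0.003,5]
    - [0.11,-0.105,-0.003,7.6]
    - [0.14,-0.134,-0.003,7.6]
    - [0.15,-0.144,-0.003,7.6]
    - [0.15,-0.144,-0.003,7.6]
    - [0.15,-0.144,-0.003,7.6]

```text
clock: 21.5
position: [549.8, -68.0, 123.9]
ee_rot: [0.999, 0.033, -0.013, 0.001]
contact_force: [-0.2, 0.1, -1.4]
gripper_width: 14.7
```

```bash
python3 - <<'E'
from h import *
s,_=snap('wrist','w12.png'); pickle.dump(s,open('s_w12.pkl','wb'));print(s['gripper_width'],s['contact_force'],s['position'],yaw_now(s))
E
```

```text
14.742702864341755 [-0.22911468  0.10456503 -1.41143588] [549.80008333 -68.00900192 123.91848618] 3.8368421519768034
```

View pics/w12.png

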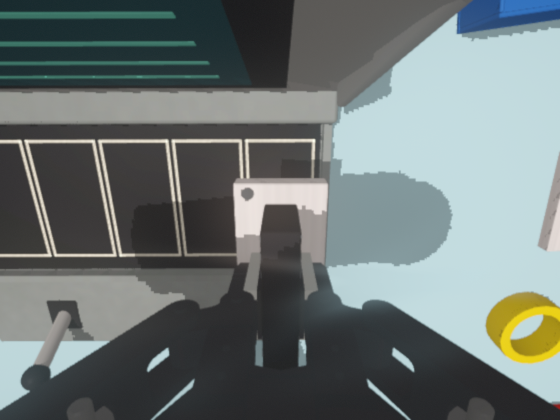

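```bash
cat >> h.py <<'E'
def held(c1,c2,ztop,s):
    """+x-edge corners (left,right px) of plate top -> centre, yaw"""
    A=wz(*c1,ztop,s)[:2];B=wz(*c2,ztop,s)[:2]; d=B-A; n=np.array([-d[1],d[0]])/np.linalg.norm(d)
    yaw=np.degrees(np.arctan2(n[1],n[0])); print('len',np.linalg.norm(d).round(1),'centre',((A+B)/2-45*n).round(1),'yaw',yaw.round(1)); return (A+B)/2-45*n,yaw
E
python3 - <<'E'
from h import *
s=pickle.load(open('s_w12.pkl','rb'))
m,y=held((235,180.5),(327,180.5),122.6,s)
for P,u in [((51,-88.5,15),(247,140)),((51,-143.5,15),(315,140)),((51,86.5,15),(28,142)),((-51,-88.5,15),(254,256)),((-51,-30.5,15),(186,256)),((-51,27.5,15),(117,256))]: print(P,W(P).round(1),wz(*u,15,s).round(1))
print(s['position'],m-s['position'][:2])
E
```

```text
len 43.8 centre [545.9 -68.5] yaw 3.8
(51, -88.5, 15) [599.1 -36.2  15. ] [596.5 -38.5  15. ]
(51, -143.5, 15) [602.9 -91.1  15. ] [600.1 -92.2  15. ]
(51, 86.5, 15) [587.2 138.4  15. ] [584.4 139.1  15. ]
(-51, -88.5, 15) [497.4 -43.2  15. ] [495.2 -48.2  15. ]
(-51, -30.5, 15) [493.4  14.7  15. ] [491.1  12.5  15. ]
(-51, 27.5, 15) [489.4  72.5  15. ] [486.6  75.   15. ]
[549.80008333 -68.00900192 123.91848618] [-3.92399843 -0.454052  ]
```

```bash
python3 - <<'E'
from h import *
crop('w12.png','w12a.png',220,120,350,300,4)
s=pickle.load(open('s_w12.pkl','rb'))
for z in (122.6,118):
  held((235.5,184.5),(327,184.5),z,s)
held((235,179.5),(327,179.5),110.6,s)
E
```

```text
len 43.7 centre [543.9 -68.7] yaw 3.8
len 45.1 centre [542.8 -68.8] yaw 3.8
len 47.3 centre [543.6 -68.7] yaw 3.8
```

View pics/w12a.png

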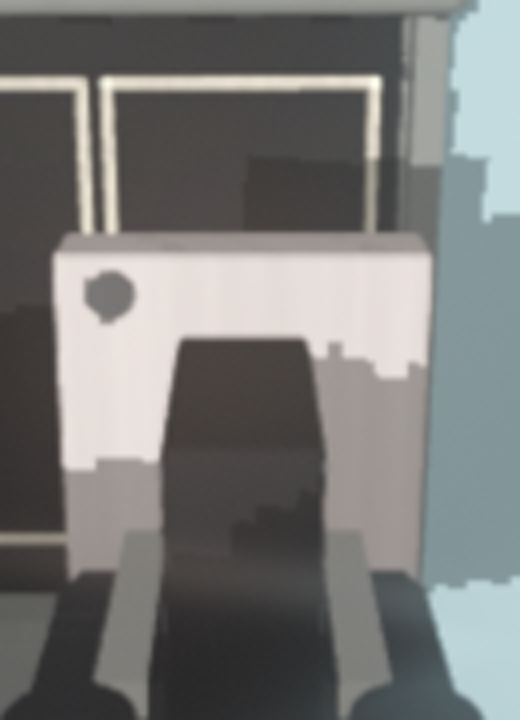

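```bash
python3 - <<'E'
from h import *
to([552.6,-67.6,45],3.92);to([552.6,-67.6,29.5],3.92)
E
```

```text
from [549.9 -68.1 124.2] yaw 3.8 w 15.1 t 21.55 -> d [ 0.0047 -0.0005  0.0791] turn -0.1
from [549.9 -68.1 124.2] yaw 3.8 w 15.1 t 21.55 -> d [ 0.0051 -0.0006  0.0946] turn -0.1
```

Emit:
jog_arm:
  increments:
    - [0.003,0,0.02,0]
    - [0.0045,-0.0005,0.045,0]
    - [0.005,-0.0005,0.068,0]
    - [0.005,-0.0005,0.08,0]
    - [0.005,-0.0005,0.088,0]
    - [0.005,-0.0005,0.0945,0]
    - [0.005,-0.0005,0.0945,0]

```text
clock: 22.42
position: [552.5, -67.7, 29.6]
ee_rot: [0.999, 0.033, -0.013, 0.001]
contact_force: [-0.7, 0.3, -1.9]
gripper_width: 14.8
```

```bash
python3 - <<'E'
from h import *
s,_=snap('wrist','w13.png');print(s['gripper_width'],s['contact_force'],s['position'],yaw_now(s))
snap('scene','s13.png');crop('s13.png','s13a.png',220,130,370,290,5)
E
```

```text
14.822085401770671 [-0.73906802  0.28581473 -1.89659168] [552.47225852 -67.73570187  29.55560491] 3.8193229662284454
```

View pics/w13.png

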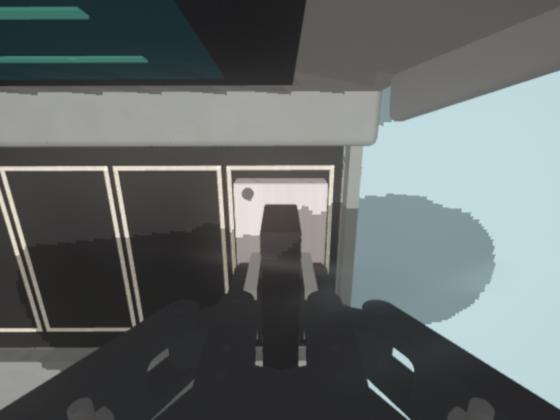

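Emit:
jog_arm:
  increments:
    - [0.001,0,0.001,0]
    - [0.001,0,0.002,0]
    - [0.001,0,0.002,0]

```text
clock: 22.9
position: [554.4, -67.5, 28.5]
ee_rot: [0.999, 0.034, -0.011, 0.001]
contact_force: [0.0, -0.1, 0.7]
gripper_width: 14.9
```

Emit:
jog_arm:
  increments:
    - [0,0,0,0]
    - [0,0,0,0]
    - [0,0,0,0]
    - [0,0,0,0]
  hand: -0.3

```text
clock: 23.4
position: [554.4, -67.5, 28.6]
ee_rot: [0.999, 0.034, -0.011, 0.001]
contact_force: [-0.7, 0.1, -0.9]
gripper_width: 29.8
```

Emit:
jog_arm:
  increments:
    - [0,0,-0.02,0]
    - [0,0,-0.06,0]
    - [-0.01,0.03,-0.1,0]
    - [-0.02,0.07,-0.13,0]
    - [-0.03,0.11,-0.16,0]
    - [-0.03,0.13,-0.18,0]
    - [-0.03,0.15,-0.2,0]
    - [-0.03,0.15,-0.2,0]

```text
clock: 24.4
position: [539.8, -219.6, 230.9]
ee_rot: [0.999, 0.033, -0.01, 0.002]
contact_force: [0.6, -0.0, 0.1]
gripper_width: 29.5
```

```bash
python3 - <<'E'
from h import *
s,_=snap('wrist','w14.png');print(s['gripper_width'],s['contact_force'],s['position'],yaw_now(s),R.from_quat(s['ee_rot']).as_matrix()[:,2]); pickle.dump(s,open('s_w14.pkl','wb'))
E
```

```text
29.489208148647784 [ 0.58107091 -0.02923313  0.07854965] [ 539.78315668 -219.62924897  230.94585334] 3.739443108259856 [-0.01948802 -0.00437151 -0.99980053]
```

View pics/w14.png

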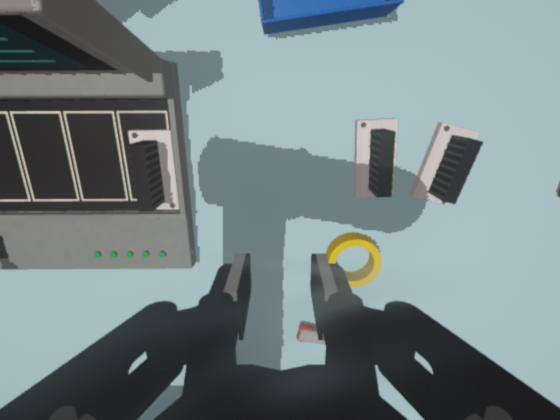

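```bash
python3 - <<'E'
from h import *
crop('w14.png','w14a.png',90,90,220,280,4)
crop('w14.png','w14b.png',340,100,500,220,4.5)
snap('top','t14.png');crop('t14.png','t14a.png',220,160,350,270,6)
E
```

```text
(no output)
```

View pics/w14a.png

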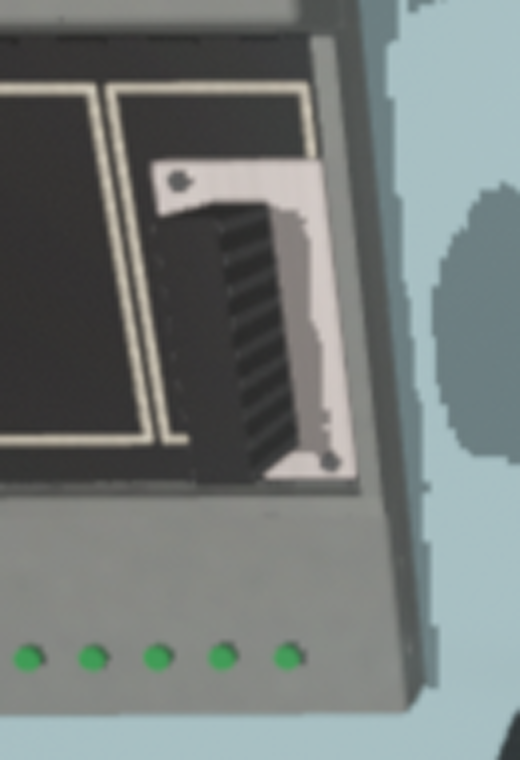

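View pics/w14b.png

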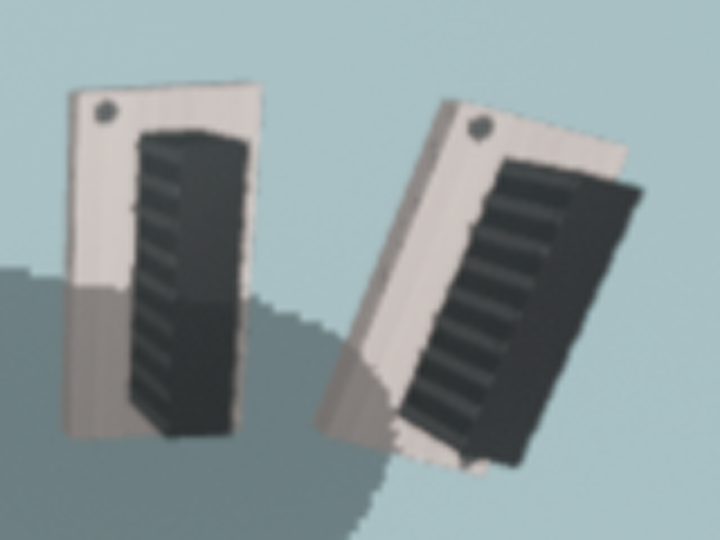

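View pics/t14a.png

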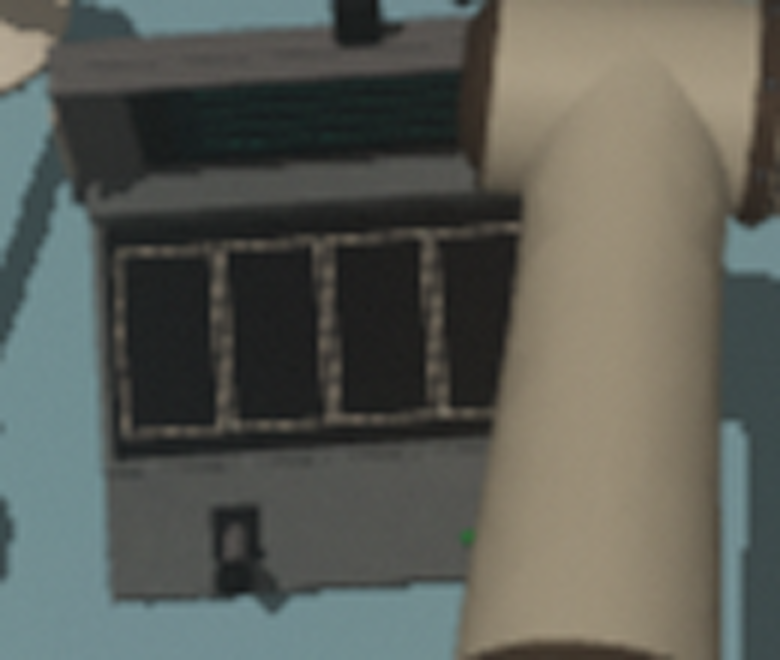

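```bash
python3 - <<'E'
from h import *
s=pickle.load(open('s_w14.pkl','rb'))
b=lambda u,v:(90+u/4-.4,90+v/4-.4)
A,B,C=[wz(*b(*c),27,s) for c in [(152,162),(320,160),(355,478)]]
print(A.round(1),B.round(1),C.round(1),np.linalg.norm(A-B),np.linalg.norm(B-C)); m=(A+C)/2; d=B-C; print('centre',m,'yaw',np.degrees(np.arctan2(d[1],d[0])))
for P,u in [((51,-88.5,15),(106,85)),((51,-143.5,15),(308,84)),((-51,-30.5-55,15),(150,441)),((-51,-88.5,15),(165,441))]: print(P,W(P).round(1),wz(*b(*u),15,s).round(1))
q=lambda u,v:(340+u/4.5-.4,100+v/4.5-.4)
for nm,cs in dict(a=[(75,92),(262,83),(234,435),(70,437)],b=[(455,98),(626,147),(483,475),(322,433)]).items():
    w=np.array([wz(*q(*c),12,s)[:2] for c in cs]); m=w.mean(0); d=(w[0]-w[3]+w[1]-w[2]);print(nm,w.round(0).tolist(),m.round(1),'yaw',np.degrees(np.arctan2(d[1],d[0])).round(1), np.linalg.norm(w-np.roll(w,1,0),axis=1).round(0))
E
```

```text
[579.8 -51.5  27. ] [583.  -97.4  27. ] [ 492.9 -104.1   27. ] 46.019023906650304 90.32823897119127
centre [536.36592928 -77.79547211  27.        ] yaw 4.219573090773736
(51, -88.5, 15) [599.1 -36.2  15. ] [598.8 -34.6  15. ]
(51, -143.5, 15) [602.9 -91.1  15. ] [602.2 -90.8  15. ]
(-51, -85.5, 15) [497.2 -40.2  15. ] [496.5 -38.8  15. ]
(-51, -88.5, 15) [497.4 -43.2  15. ] [496.8 -43.4  15. ]
a [[605.0, -301.0], [611.0, -347.0], [520.0, -356.0], [517.0, -312.0]] [ 563.4 -328.8] yaw 6.1 [89. 47. 91. 44.]
b [[611.0, -396.0], [602.0, -443.0], [514.0, -426.0], [523.0, -379.0]] [ 562.4 -411.2] yaw -11.2 [90. 48. 90. 47.]
```

```bash
python3 - <<'E'
from h import *
to([536.2,-77.6,110],4.1);to([536.2,-77.6,33],4.1)
E
```

```text
from [ 538.6 -218.   228.7] yaw 3.8 w 29.7 t 24.50 -> d [ 0.0098 -0.1404  0.1183] turn -0.3
from [ 538.6 -218.   228.7] yaw 3.8 w 29.7 t 24.50 -> d [ 0.0117 -0.1405  0.1953] turn -0.3
```

Emit:
jog_arm:
  increments:
    - [0.003,-0.04,0.0,0]
    - [0.006,-0.08,0.01,0]
    - [0.009,-0.12,0.03,0]
    - [0.0095,-0.14,0.06,0]
    - [0.0095,-0.1405,0.1,0]
    - [0.0095,-0.1405,0.118,0]
    - [0.0095,-0.1405,0.118,0]
    - [0.0095,-0.1405,0.118,0]

```text
clock: 25.5
position: [536.2, -77.2, 110.8]
ee_rot: [0.999, 0.034, -0.012, 0.001]
contact_force: [-0.1, -0.7, -0.1]
gripper_width: 29.8
```

```bash
python3 - <<'E'
from h import *
s,_=snap('wrist','w15.png')
to([536.2,-77.6,33],4.1)
E
```

```text
from [536.4 -77.2 111.2] yaw 3.9 w 29.6 t 25.55 -> d [0.0015 0.0002 0.0781] turn -0.2
```

View pics/w15.png

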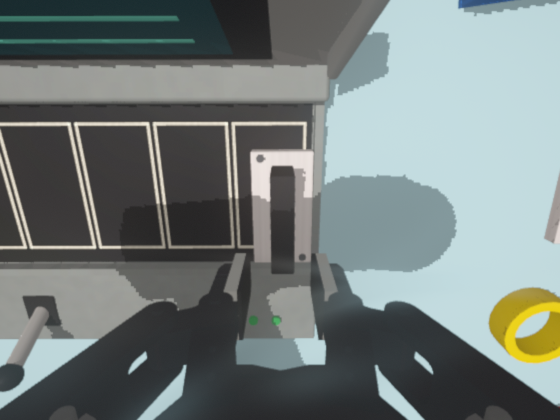

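Emit:
jog_arm:
  increments:
    - [0.001,0,0.03,0]
    - [0.0015,0,0.055,0]
    - [0.0015,0,0.073,0]
    - [0.0015,0,0.078,0]
    - [0.0015,0,0.078,0]

```text
clock: 26.18
position: [536.8, -77.4, 33.9]
ee_rot: [0.999, 0.034, -0.011, 0.001]
contact_force: [0.3, -1.0, -0.2]
gripper_width: 29.6
```

Emit:
jog_arm:
  increments:
    - [0,0,0,0]
    - [0,0,0,0]
    - [0,0,0,0]
    - [0,0,0,0]
  hand: -1

```text
clock: 26.68
position: [537.6, -77.4, 34.9]
ee_rot: [0.999, 0.034, -0.01, 0.001]
contact_force: [-0.2, 0.7, 5.6]
gripper_width: 14.7
```

Emit:
jog_arm:
  increments:
    - [0,0,-0.005,0]
    - [0,0,-0.01,0]
    - [0.004,-0.003,-0.012,0]
    - [0.009,-0.006,-0.012,0]
    - [0.013,-0.009,-0.012,0]
    - [0.013,-0.0095,-0.012,0]
    - [0.013,-0.0095,-0.012,0]

```text
clock: 27.55
position: [549.9, -66.9, 46.4]
ee_rot: [0.999, 0.034, -0.01, 0.001]
contact_force: [0.2, -0.2, -2.5]
gripper_width: 14.6
```

```bash
python3 - <<'E'
from h import *
s,_=snap('wrist','w16.png');print(s['gripper_width'],s['contact_force'],s['position'],yaw_now(s));pickle.dump(s,open('s_w16.pkl','wb'))
crop('w16.png','w16a.png',180,120,380,320,3.8)
E
```

```text
14.557697513504294 [ 0.17324135 -0.23761717 -2.51832593] [549.94711548 -66.90816289  46.40990215] 3.8855010180933633
```

View pics/w16a.png

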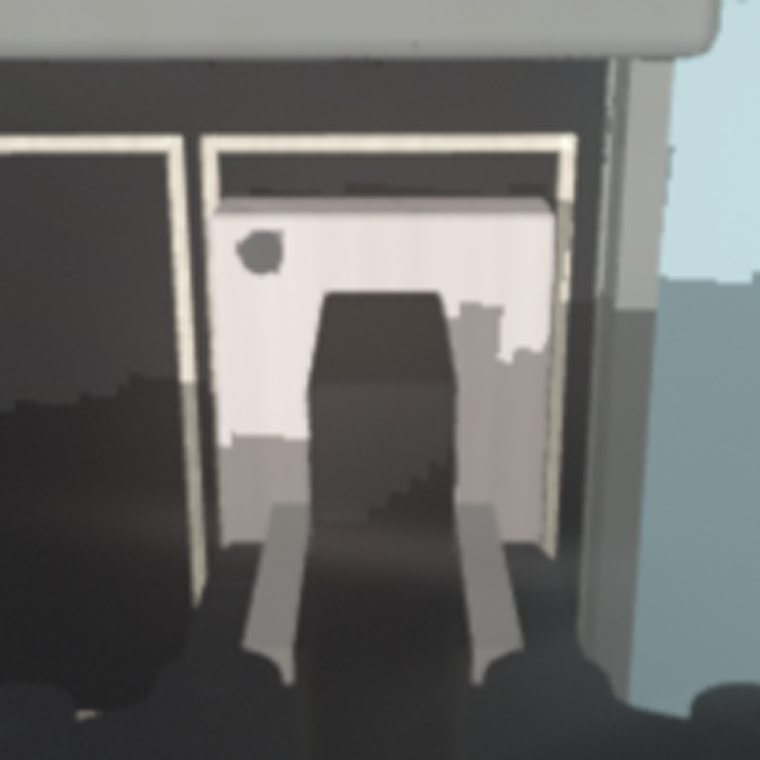

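Emit:
jog_arm:
  increments:
    - [0.001,0,0.004,0]
    - [0.0015,0,0.008,0]
    - [0.0018,0,0.011,0]
    - [0.0018,0,0.0115,0]
    - [0.0018,0,0.0115,0]

```text
clock: 28.22
position: [551.4, -67.0, 35.0]
ee_rot: [0.999, 0.034, -0.01, 0.001]
contact_force: [-0.9, -0.6, -0.6]
gripper_width: 14.9
```

Emit:
jog_arm:
  increments:
    - [0,0,0,0]
    - [0,0,0,0]
    - [0,0,0,0]
    - [0,0,0,0]
  hand: -0.3

```text
clock: 28.72
position: [551.5, -66.9, 35.1]
ee_rot: [0.999, 0.034, -0.01, 0.001]
contact_force: [-0.1, -0.2, -0.0]
gripper_width: 30.2
```

Emit:
jog_arm:
  increments:
    - [0,0,-0.02,0]
    - [0,0,-0.04,0]
    - [0,0,-0.07,0]
    - [0,0,-0.1,0]
    - [0,0,-0.12,0]
    - [0,0,-0.12,0]
    - [0,0,-0.12,0]

```text
clock: 29.6
position: [553.1, -66.6, 154.0]
ee_rot: [0.999, 0.034, -0.011, 0.001]
contact_force: [-1.1, -0.1, -0.3]
gripper_width: 30.0
```

```bash
python3 - <<'E'
from h import *
s,_=snap('wrist','w17.png');print(s['gripper_width'],s['contact_force'],s['position'],yaw_now(s));pickle.dump(s,open('s_w17.pkl','wb'))
crop('w17.png','w17a.png',180,90,380,290,3.8)
E
```

```text
29.972320932213474 [-1.12990314 -0.08779221 -0.33961622] [553.08006375 -66.55786996 154.0005629 ] 3.8583867159945746
```

View pics/w17a.png

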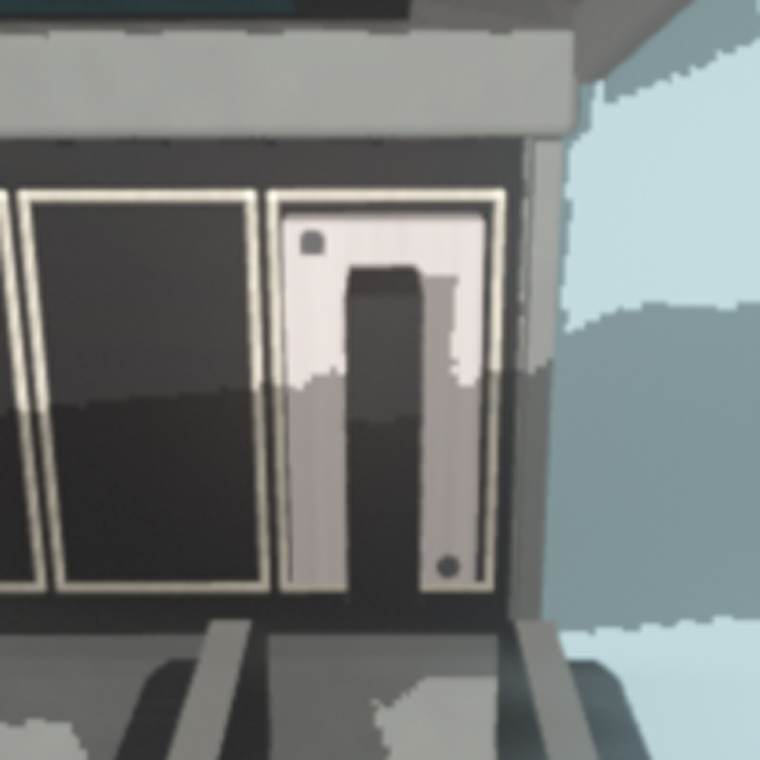

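```bash
python3 - <<'E'
from h import *
s=pickle.load(open('s_w17.pkl','rb'))
b=lambda u,v:(180+u/3.8-.35,90+v/3.8-.35)
w=np.array([wz(*b(*c),27,s)[:2] for c in [(281,215),(485,214),(475,583),(290,583)]]);bb=np.array([wz(*b(*c),15,s)[:2] for c in [(266,189),(506,189),(493,592),(281,592)]])
for q in (w,bb):
    d=q[0]-q[3]+q[1]-q[2]; print(q.mean(0),np.degrees(np.arctan2(d[1],d[0])),np.linalg.norm(q-np.roll(q,1,0),axis=1))
c,sn=np.cos(.0685),np.sin(.0685);dd=w.mean(0)-bb.mean(0);print('off in tester',c*dd[0]+sn*dd[1],-sn*dd[0]+c*dd[1])
E
```

```text
[550.03839328 -66.81971266] 3.7760409382913633 [90.06766627 45.79817119 90.30256194 45.79162446]
[548.34809331 -67.88459555] 4.041454751940238 [102.57544832  55.90258082 102.59227018  54.92399954]
off in tester 1.7592233151560253 0.9466904971527159
```

```bash
python3 - <<'E'
from h import *
to([563.5,-329.2,120],6.3)
E
```

```text
from [553.  -66.6 153.7] yaw 3.9 w 29.8 t 29.65 -> d [-0.0064  0.2626  0.0342] turn -2.4
```

Emit:
jog_arm:
  increments:
    - [0,0.03,-0.01,0]
    - [-0.002,0.08,-0.01,0]
    - [-0.003,0.13,-0.01,-1]
    - [-0.004,0.18,0,-2]
    - [-0.006,0.23,0.02,-2.4]
    - [-0.0064,0.26,0.034,-2.4]
    - [-0.0064,0.2626,0.034,-2.4]
    - [-0.0064,0.2626,0.034,-2.4]
  hand: 0

```text
clock: 30.65
position: [563.3, -328.9, 119.5]
ee_rot: [0.998, 0.055, -0.012, 0.001]
contact_force: [0.5, 0.1, 0.4]
gripper_width: 42.9
```

```bash
python3 - <<'E'
from h import *
s,_=snap('wrist','w18.png');print(s['gripper_width'],s['position']);pickle.dump(s,open('s_w18.pkl','wb'))
to([563.5,-329.2,14],6.3)
E
```

```text
42.894598493473374 [ 563.28606117 -328.87568964  119.46226842]
from [ 563.7 -328.5  120.1] yaw 6.3 w 42.5 t 30.70 -> d [0.0022 0.0007 0.1061] turn 0.0
```

View pics/w18.png

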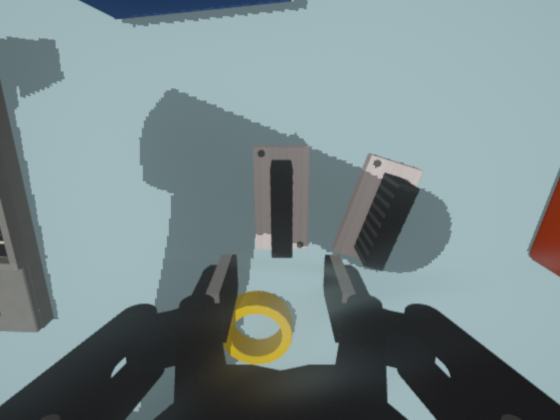

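Emit:
jog_arm:
  increments:
    - [0.001,0.0005,0.04,0]
    - [0.002,0.0005,0.08,0]
    - [0.002,0.0005,0.1,0]
    - [0.002,0.0005,0.106,0]
    - [0.002,0.0005,0.106,0]

```text
clock: 31.32
position: [564.1, -328.5, 14.9]
ee_rot: [0.998, 0.056, -0.011, 0.001]
contact_force: [0.1, 0.1, 0.7]
gripper_width: 42.6
```

Emit:
jog_arm:
  increments:
    - [0,0,0,0]
    - [0,0,0,0]
    - [0,0,0,0]
    - [0,0,0,0]
    - [0,0,0,0]
  hand: -1

```text
clock: 31.95
position: [565.3, -328.8, 16.7]
ee_rot: [0.998, 0.056, -0.009, 0.002]
contact_force: [0.9, 2.2, 5.5]
gripper_width: 14.7
```

Emit:
jog_arm:
  increments:
    - [0,0,-0.01,0]
    - [0,0,-0.03,0]
    - [0,0,-0.06,0]
    - [0,0,-0.09,0]
    - [0,0,-0.11,0]
    - [0,0,-0.12,0]
    - [0,0,-0.12,0]

```text
clock: 32.83
position: [567.4, -328.2, 136.8]
ee_rot: [0.998, 0.056, -0.009, 0.002]
contact_force: [0.5, -0.0, -1.9]
gripper_width: 14.9
```

```bash
python3 - <<'E'
from h import *
b=W((0,0,0));print(b)
to([b[0]+1.3,b[1],130],3.92)
E
```

```text
[542.2  48.6   0. ]
from [ 567.4 -328.2  136.8] yaw 6.4 w 14.9 t 32.83 -> d [ 0.0183 -0.3771  0.0056] turn 2.5
```

Emit:
jog_arm:
  increments:
    - [0.001,-0.03,0,0]
    - [0.004,-0.08,0,1]
    - [0.007,-0.13,0,2]
    - [0.01,-0.19,0,2.5]
    - [0.013,-0.25,0,2.5]
    - [0.016,-0.31,0,2.5]
    - [0.018,-0.36,0.003,2.5]
    - [0.0185,-0.377,0.0055,2.5]
    - [0.0185,-0.377,0.0055,2.5]
    - [0.0185,-0.377,0.0055,2.5]

```text
clock: 34.08
position: [543.4, 47.4, 129.6]
ee_rot: [0.999, 0.033, -0.01, 0.002]
contact_force: [-0.2, -0.6, -2.4]
gripper_width: 14.6
```

```bash
python3 - <<'E'
from h import *
s=read_state();print(s['gripper_width'])
to([543.7,48.9,45],3.92);to([543.7,48.9,33],3.92)
E
```

```text
14.6420888760225
from [543.4  47.4 129.6] yaw 3.8 w 14.6 t 34.08 -> d [ 0.0021 -0.0018  0.0846] turn -0.1
from [543.4  47.4 129.6] yaw 3.8 w 14.6 t 34.08 -> d [ 0.0023 -0.0018  0.0966] turn -0.1
```

Emit:
jog_arm:
  increments:
    - [0.001,-0.001,0.03,0]
    - [0.002,-0.002,0.06,0]
    - [0.002,-0.002,0.08,0]
    - [0.0023,-0.0018,0.09,0]
    - [0.0023,-0.0018,0.092,0]
    - [0.0023,-0.0018,0.092,0]

```text
clock: 34.83
position: [544.5, 48.7, 38.2]
ee_rot: [0.999, 0.033, -0.009, 0.002]
contact_force: [0.6, 0.1, -3.1]
gripper_width: 14.9
```

```bash
python3 - <<'E'
from h import *
s,_=snap('wrist','w19.png');print(s['gripper_width'],s['contact_force'],s['position'],yaw_now(s));pickle.dump(s,open('s_w19.pkl','wb'))
crop('w19.png','w19a.png',180,120,380,320,3.8)
E
```

```text
14.874335544151458 [ 0.62702212  0.12517209 -3.06041971] [544.48296037  48.69220361  38.24117132] 3.8006849536738256
```

View pics/w19a.png

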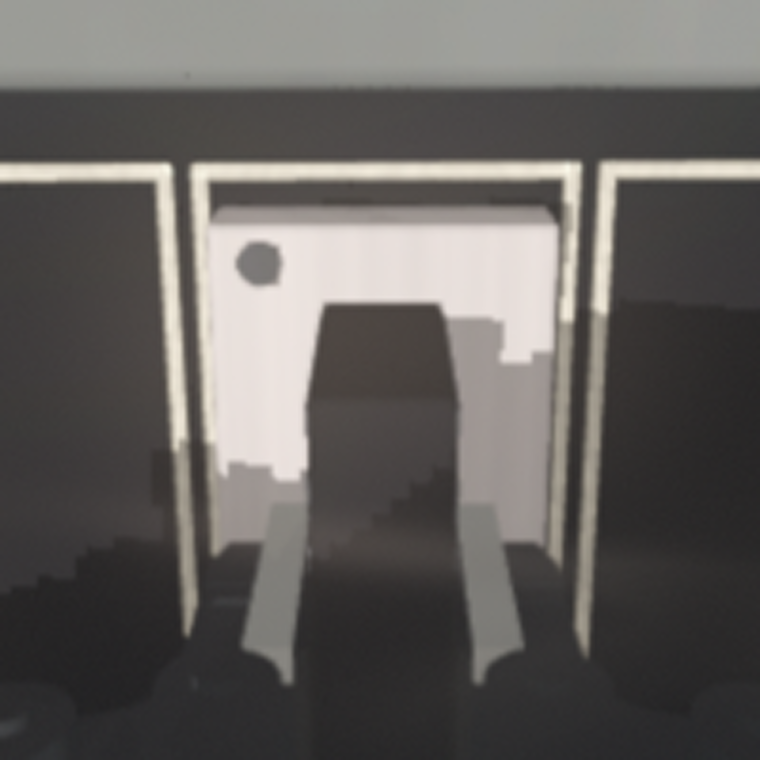

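Emit:
jog_arm:
  increments:
    - [0,0,0.003,0]
    - [0,0,0.0055,0]
    - [0,0,0.0065,0]
    - [0,0,0.0065,0]

```text
clock: 35.38
position: [544.4, 48.9, 31.9]
ee_rot: [0.999, 0.033, -0.009, 0.002]
contact_force: [0.5, -0.8, -2.2]
gripper_width: 14.6
```

Emit:
jog_arm:
  increments:
    - [0,0,0,0]
    - [0,0,0,0]
    - [0,0,0,0]
    - [0,0,0,0]
  hand: -0.3

```text
clock: 35.88
position: [544.5, 48.9, 32.0]
ee_rot: [0.999, 0.033, -0.009, 0.002]
contact_force: [0.1, -0.6, 0.1]
gripper_width: 30.0
```

Emit:
jog_arm:
  increments:
    - [0,0,-0.02,0]
    - [0,0,-0.04,0]
    - [0,0,-0.07,0]
    - [0,0,-0.1,0]
    - [0,0,-0.12,0]
    - [0,0,-0.12,0]
    - [0,0,-0.12,0]

```text
clock: 36.75
position: [545.8, 49.3, 151.0]
ee_rot: [0.999, 0.033, -0.01, 0.002]
contact_force: [-0.8, 0.1, -0.4]
gripper_width: 29.8
```

```bash
python3 - <<'E'
from h import *
s,_=snap('wrist','w20.png');print(s['gripper_width'],s['contact_force'],s['position'],yaw_now(s));pickle.dump(s,open('s_w20.pkl','wb'))
crop('w20.png','w20a.png',180,90,480,290,2.6)
to([562.5,-411,130],-11)
E
```

```text
29.81874581941348 [-0.82010349  0.14508671 -0.37888552] [545.82640706  49.28411755 151.00005062] 3.8062960781963278
from [545.7  49.2 150.7] yaw 3.8 w 30.1 t 36.80 -> d [-0.0134  0.4602  0.0226] turn 14.8
```

View pics/w20a.png

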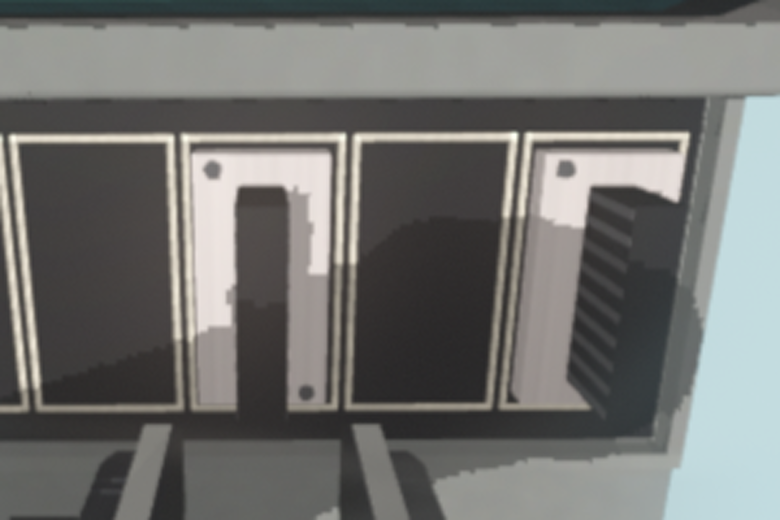

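Emit:
jog_arm:
  increments:
    - [-0.001,0.04,0,0]
    - [-0.003,0.1,0,3]
    - [-0.005,0.16,0,6]
    - [-0.007,0.22,0,9]
    - [-0.009,0.28,0,12]
    - [-0.011,0.34,0.005,14.8]
    - [-0.012,0.4,0.01,14.8]
    - [-0.0134,0.45,0.02,14.8]
    - [-0.0134,0.46,0.0226,14.8]
    - [-0.0134,0.46,0.0226,14.8]
  hand: 0

```text
clock: 38.05
position: [561.7, -410.8, 128.1]
ee_rot: [0.995, -0.096, -0.011, 0.003]
contact_force: [-0.2, -0.4, 0.6]
gripper_width: 42.9
```

```bash
python3 - <<'E'
from h import *
s,_=snap('wrist','w21.png');print(s['gripper_width'],s['position'],yaw_now(s));pickle.dump(s,open('s_w21.pkl','wb'))
to([563,-411.2,14],-11)
E
```

```text
42.85072833618284 [ 561.67494069 -410.77615419  128.12155451] -11.061482204505316
from [ 562.2 -410.   129. ] yaw -11.0 w 42.8 t 38.10 -> d [3.40e-03 1.00e-04 1.15e-01] turn 0.0
```

View pics/w21.png

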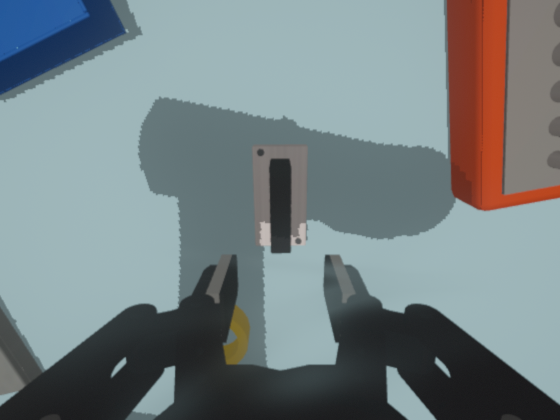

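Module b is aligned, with its fins centred at column 280 between the jaws.

Emit:
jog_arm:
  increments:
    - [0.001,0,0.04,0]
    - [0.002,0,0.08,0]
    - [0.003,0,0.106,0]
    - [0.003,0,0.115,0]
    - [0.003,0,0.115,0]

```text
clock: 38.72
position: [563.2, -410.1, 14.4]
ee_rot: [0.995, -0.095, -0.01, 0.003]
contact_force: [0.4, 0.2, 0.3]
gripper_width: 42.7
```

Emit:
jog_arm:
  increments:
    - [0,0,0,0]
    - [0,0,0,0]
    - [0,0,0,0]
    - [0,0,0,0]
    - [0,0,0,0]
  hand: -1

```text
clock: 39.35
position: [564.4, -410.6, 16.6]
ee_rot: [0.995, -0.095, -0.009, 0.004]
contact_force: [-1.0, 0.9, 6.4]
gripper_width: 15.1
```

Emit:
jog_arm:
  increments:
    - [0,0,-0.01,0]
    - [0,0,-0.03,0]
    - [0,0,-0.06,0]
    - [0,0,-0.09,0]
    - [0,0,-0.11,0]
    - [0,0,-0.125,0]
    - [0,0,-0.125,0]

```text
clock: 40.22
position: [567.1, -410.1, 142.6]
ee_rot: [0.995, -0.095, -0.008, 0.004]
contact_force: [-0.1, -0.2, -2.2]
gripper_width: 14.8
```

```bash
python3 - <<'E'
from h import *
b=W((0,58,0));print(b)
to([b[0]+1.5,b[1]+.3,135],3.92)
E
```

```text
[538.23010632 106.46397795   0.        ]
from [ 567.1 -410.1  142.6] yaw -10.9 w 14.8 t 40.23 -> d [-0.1242 -0.5025  0.0047] turn -14.8
```

Emit:
jog_arm:
  increments:
    - [-0.005,-0.02,0,0]
    - [-0.017,-0.07,0,-3]
    - [-0.03,-0.12,0,-6]
    - [-0.043,-0.175,0,-9]
    - [-0.057,-0.23,0,-12]
    - [-0.07,-0.285,0,-14.8]
    - [-0.084,-0.34,0,-14.8]
    - [-0.098,-0.395,0,-14.8]
    - [-0.11,-0.445,0,-14.8]
    - [-0.119,-0.48,0,-14.8]

```text
clock: 41.48
position: [539.0, 86.3, 139.0]
ee_rot: [0.999, 0.035, -0.009, 0.003]
contact_force: [-0.1, 0.0, -2.0]
gripper_width: 14.7
```

```bash
python3 - <<'E'
from h import *
to([539.7,106.8,135],3.92);to([539.7,106.8,38],3.92)
E
```

```text
from [539.   86.3 139. ] yaw 4.1 w 14.7 t 41.48 -> d [ 0.0022 -0.0204  0.0038] turn 0.1
from [539.   86.3 139. ] yaw 4.1 w 14.7 t 41.48 -> d [ 0.004  -0.021   0.1008] turn 0.1
```

Emit:
jog_arm:
  increments:
    - [0.002,-0.015,0.01,0]
    - [0.003,-0.021,0.03,0]
    - [0.0035,-0.021,0.06,0]
    - [0.004,-0.021,0.085,0]
    - [0.004,-0.021,0.1,0]
    - [0.004,-0.021,0.101,0]
    - [0.004,-0.021,0.101,0]

```text
clock: 42.35
position: [540.2, 106.9, 38.4]
ee_rot: [0.999, 0.035, -0.009, 0.003]
contact_force: [-0.1, -0.0, -2.8]
gripper_width: 14.7
```

```bash
python3 - <<'E'
from h import *
s,_=snap('wrist','w22.png');print(s['gripper_width'],s['contact_force'],s['position'],yaw_now(s));pickle.dump(s,open('s_w22.pkl','wb'))
crop('w22.png','w22a.png',180,120,380,320,3.8)
E
```

```text
14.689268239335622 [-0.08354508 -0.0319661  -2.830546  ] [540.21266197 106.92107221  38.41436041] 4.057437051689124
```

View pics/w22a.png

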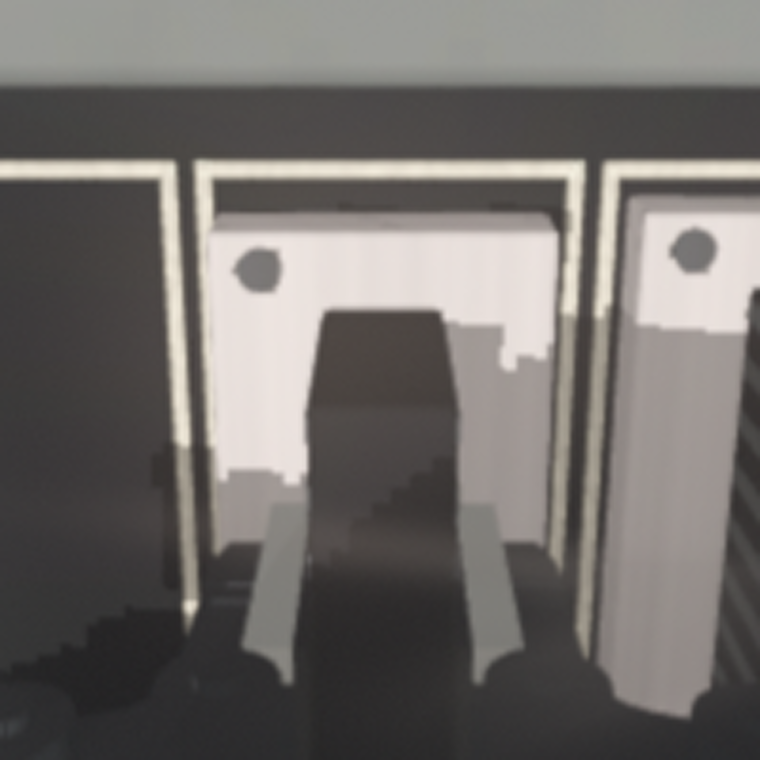

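Emit:
jog_arm:
  increments:
    - [0.0005,0.0005,0.003,0]
    - [0.001,0.001,0.0055,0]
    - [0.001,0.001,0.0065,0]
    - [0.001,0.001,0.0065,0]

```text
clock: 42.9
position: [541.3, 106.0, 32.2]
ee_rot: [0.999, 0.035, -0.008, 0.003]
contact_force: [0.4, -0.4, -3.0]
gripper_width: 15.0
```

Emit:
jog_arm:
  increments:
    - [0,0,0,0]
    - [0,0,0,0]
    - [0,0,0,0]
    - [0,0,0,0]
  hand: -0.3

```text
clock: 43.4
position: [541.4, 106.1, 32.3]
ee_rot: [0.999, 0.035, -0.008, 0.003]
contact_force: [-0.3, 0.7, 0.5]
gripper_width: 30.2
```

Emit:
jog_arm:
  increments:
    - [0,0,-0.02,0]
    - [0,0,-0.04,0]
    - [0,0,-0.07,0]
    - [0,0,-0.1,0]
    - [0,0,-0.14,0]
    - [0,0,-0.19,0]
    - [0,0,-0.23,0]
    - [0,0,-0.25,0]
    - [0,0,-0.25,0]

```text
clock: 44.52
position: [546.0, 107.9, 283.9]
ee_rot: [0.999, 0.035, -0.006, 0.002]
contact_force: [-0.2, 0.2, -1.0]
gripper_width: 29.3
```

```bash
python3 - <<'E'
from h import *
s,_=snap('wrist','w23.png');print(s['gripper_width'],s['contact_force'],s['position'],yaw_now(s));pickle.dump(s,open('s_w23.pkl','wb'))
snap('scene','s23.png');snap('top','t23.png')
E
```

```text
29.29258391882838 [-0.18447366  0.23960676 -0.99357563] [546.03103449 107.88283046 283.92507876] 4.060822934794185
```

View pics/w23.png

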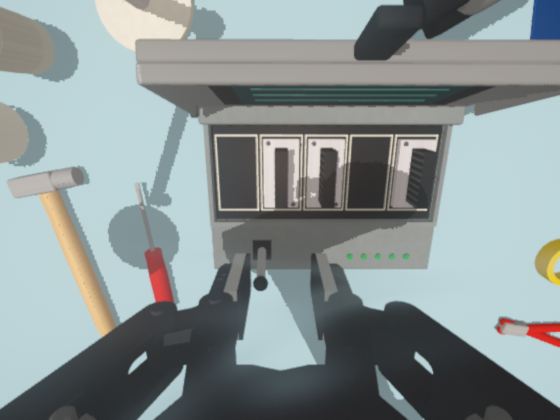

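View pics/s23.png

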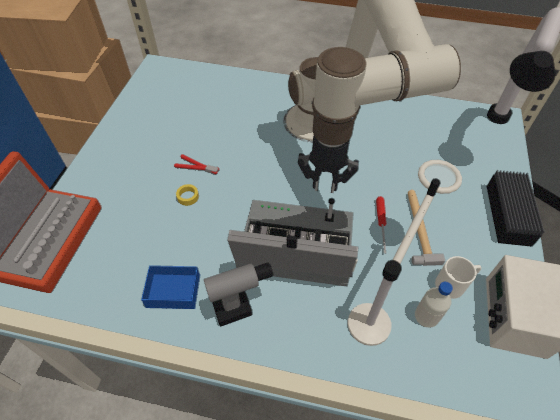

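View pics/t23.png

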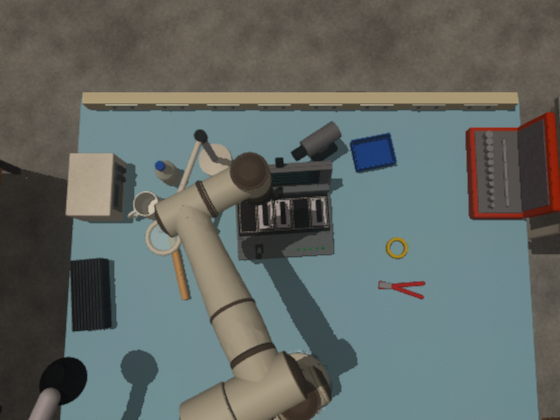

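```bash
python3 - <<'E'
from h import *
s=pickle.load(open('s_w23.pkl','rb'))
print('pivot',W((-108,85,20)))
for a in (-.6,-.5,-.4): 
    P=W((-108+55*np.sin(a),85,20+55*np.cos(a)));print(a,P.round(1),proj('wrist',P,s).round(0),proj('top',P).round(0))
print('ball',wz(261,284,68,s))
b=W((-172,85,0));to([b[0],b[1],150],3.9);to([b[0],b[1],54],3.9)
E
```

```text
pivot [428.63533481 126.00844153  20.        ]
-0.6 [397.7 123.9  65.4] [[260. 285.]] [[259. 258.]]
-0.5 [402.3 124.2  68.3] [[259. 283.]] [[258. 256.]]
-0.4 [407.3 124.5  70.7] [[259. 281.]] [[258. 254.]]
ball [400.73865403 122.19534062  68.        ]
from [544.6 107.4 280.7] yaw 4.0 w 29.9 t 44.67 -> d [-0.1758 -0.0276  0.134 ] turn 0.1
from [544.6 107.4 280.7] yaw 4.0 w 29.9 t 44.67 -> d [-0.174  -0.0281  0.2299] turn 0.1
```

Emit:
jog_arm:
  increments:
    - [-0.04,-0.006,0,0]
    - [-0.09,-0.012,0,0]
    - [-0.14,-0.022,0,0]
    - [-0.173,-0.0275,0.02,0]
    - [-0.1755,-0.0275,0.06,0]
    - [-0.1755,-0.0275,0.11,0]
    - [-0.1755,-0.0275,0.134,0]
    - [-0.1755,-0.0275,0.134,0]
  hand: -1

```text
clock: 45.68
position: [363.4, 120.1, 147.7]
ee_rot: [0.999, 0.035, -0.012, 0.005]
contact_force: [0.0, -0.4, 1.1]
gripper_width: 0.0
```

```bash
python3 - <<'E'
from h import *
s,_=snap('wrist','w24.png');print(s['gripper_width'],s['position'],yaw_now(s));pickle.dump(s,open('s_w24.pkl','wb'))
b=W((-172,85,0));to([b[0],b[1],54],3.9)
E
```

```text
0.00668171957149671 [363.44294575 120.1306641  147.72049204] 4.037979581258495
from [364.7 121.  149.2] yaw 4.1 w -0.2 t 45.73 -> d [ 0.0022 -0.0013  0.0952] turn 0.2
```

View pics/w24.png

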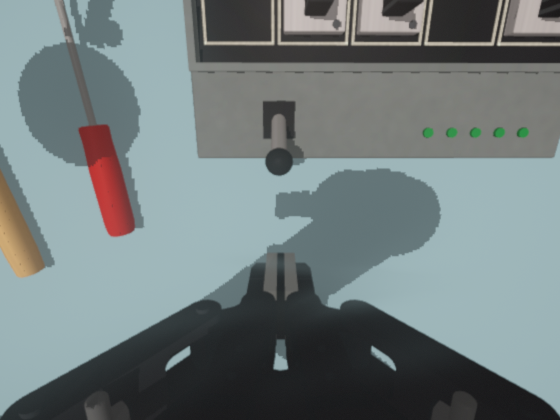

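Emit:
jog_arm:
  increments:
    - [0,0,0.04,0]
    - [0.001,-0.001,0.08,0]
    - [0.002,-0.001,0.094,0]
    - [0.002,-0.001,0.096,0]
    - [0.002,-0.001,0.096,0]

```text
clock: 46.35
position: [365.5, 122.0, 54.2]
ee_rot: [0.999, 0.036, -0.01, 0.004]
contact_force: [-0.2, 0.3, -0.5]
gripper_width: 0.4
```

Emit:
jog_arm:
  increments:
    - [0.01,0,0,0]
    - [0.02,0,0,0]
    - [0.03,0,0,0]
    - [0.04,0,0,0]
    - [0.05,0,0,0]
    - [0.058,0,0,0]
    - [0.06,0,0,0]
    - [0.06,0,0,0]

```text
clock: 47.35
position: [425.8, 126.4, 52.9]
ee_rot: [0.999, 0.036, -0.009, 0.003]
contact_force: [0.0, 0.5, -0.3]
gripper_width: 0.2
```

```bash
python3 - <<'E'
from h import *
s,_=snap('wrist','w25.png');print(s['contact_force'],s['position'],yaw_now(s))
b=W((-103,85,0));to([b[0],b[1],53],3.9)
snap('scene','s25.png');crop('s25.png','s25a.png',260,140,400,280,5)
E
```

```text
[ 0.0161972   0.49206742 -0.27574938] [425.76080556 126.44243707  52.94004099] 4.087035508837576
from [425.7 126.5  53.1] yaw 4.1 w 0.1 t 47.40 -> d [ 0.0079  0.0007 -0.0001] turn 0.2
```

View pics/w25.png

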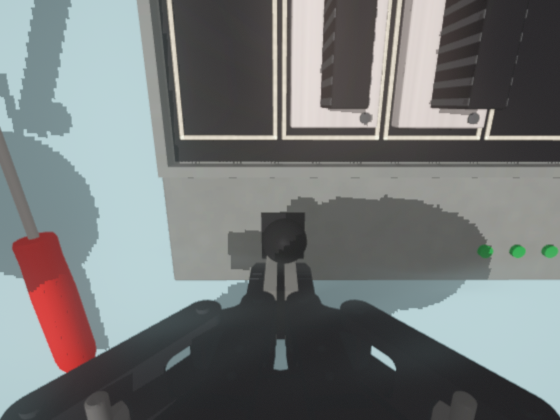

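View pics/s25a.png

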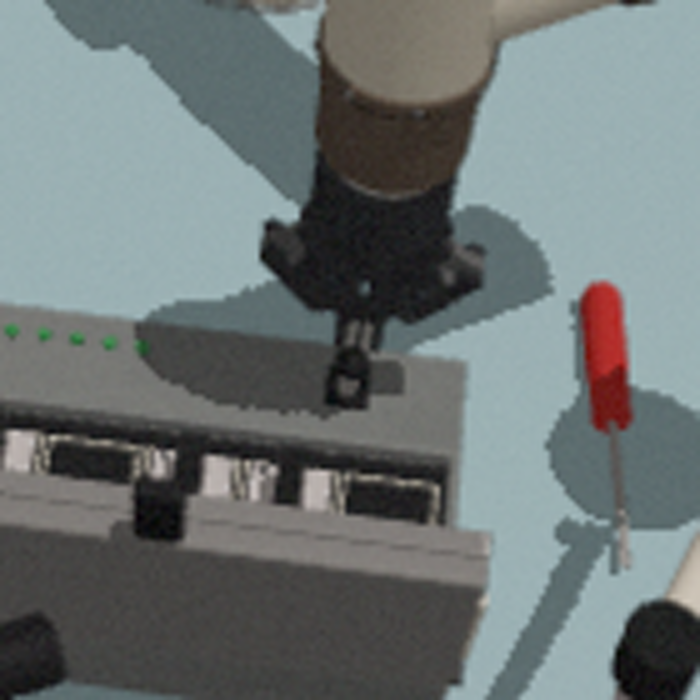

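Emit:
jog_arm:
  increments:
    - [0.004,0,0,0]
    - [0.008,0,0,0]
    - [0.01,0,0,0]
    - [0.01,0,0,0]

```text
clock: 47.95
position: [433.9, 126.7, 52.7]
ee_rot: [0.999, 0.035, -0.011, 0.004]
contact_force: [-7.2, 1.9, 2.6]
gripper_width: 0.2
```

```bash
python3 - <<'E'
from h import *
s,_=snap('wrist','w26.png');print(s['contact_force'],s['position'],yaw_now(s))
for a in (0.2,.3,.4,.5): 
    P=W((-108+55*np.sin(a),85,20+55*np.cos(a)));print(a,P.round(1),proj('wrist',P,s).round(0))
crop('w26.png','w26a.png',200,160,360,320,4)
E
```

```text
[-7.18781829  1.89676366  2.55671699] [433.90843168 126.68308881  52.66470827] 4.04883297278945
0.2 [439.5 126.8  73.9] [[282. 270.]]
0.3 [444.9 127.1  72.5] [[282. 258.]]
0.4 [450.  127.5  70.7] [[282. 245.]]
0.5 [454.9 127.8  68.3] [[282. 233.]]
```

View pics/w26a.png

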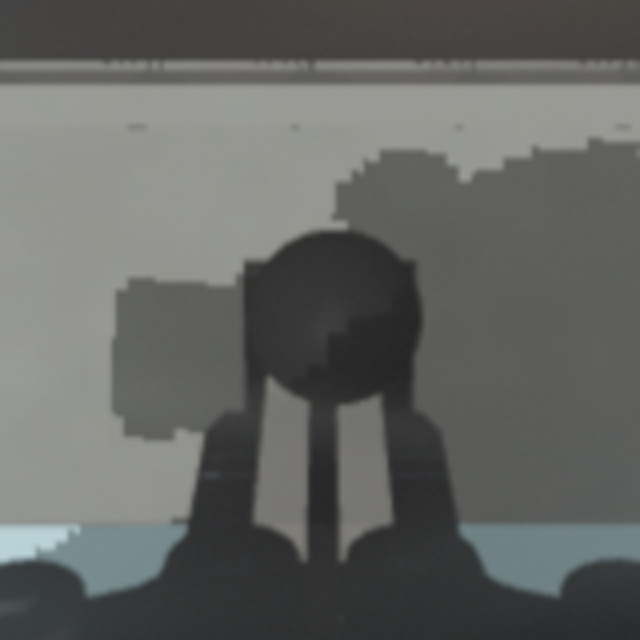

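Emit:
jog_arm:
  increments:
    - [0.001,0,0,0]
    - [0.002,0,0,0]
    - [0.002,0,0,0]

```text
clock: 48.38
position: [433.9, 126.5, 52.6]
ee_rot: [0.999, 0.035, -0.013, 0.004]
contact_force: [-8.6, 4.2, 6.1]
gripper_width: 0.0
```

Emit:
jog_arm:
  increments:
    - [-0.01,0,0,0]
    - [-0.03,0,0,0]
    - [-0.06,0,0,0]
    - [-0.08,0,-0.02,0]
    - [-0.1,0,-0.07,0]
    - [-0.1,0,-0.12,0]
    - [-0.1,0,-0.17,0]
    - [-0.1,0,-0.22,0]
    - [-0.1,0,-0.22,0]

```text
clock: 49.5
position: [342.0, 123.1, 279.2]
ee_rot: [0.999, 0.035, -0.008, 0.001]
contact_force: [-0.3, -0.1, -0.4]
gripper_width: 0.2
```

```bash
python3 - <<'E'
from h import *
s,_=snap('wrist','w27.png');print(s['contact_force'],s['position'],yaw_now(s))
for a in (0.4,.45,.5,.55): 
    P=W((-108+55*np.sin(a),85,20+55*np.cos(a)));print(a,P.round(1),proj('wrist',P,s).round(1),((proj('scene',P)-[260,140])*5).round(0))
snap('scene','s27.png');crop('s27.png','s27a.png',260,140,400,280,5);crop('w27.png','w27a.png',180,20,380,220,3.8)
snap('top','t27.png');crop('t27.png','t27a.png',120,120,260,270,5)
E
```

```text
[-0.34288282 -0.08151507 -0.3846826 ] [341.99706179 123.1038809  279.23434712] 4.047594254738238
0.4 [450.  127.5  70.7] [[283.3  72.6]] [[351. 364.]]
0.45 [452.5 127.6  69.5] [[283.3  70.1]] [[350. 368.]]
0.5 [454.9 127.8  68.3] [[283.3  67.7]] [[350. 373.]]
0.55 [457.3 128.   66.9] [[283.3  65.3]] [[349. 378.]]
```

View pics/w27.png

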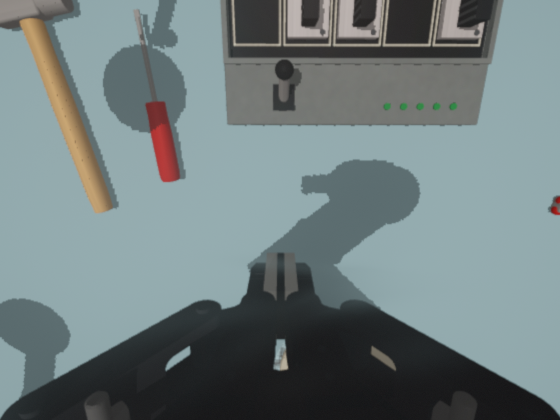

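View pics/s27a.png

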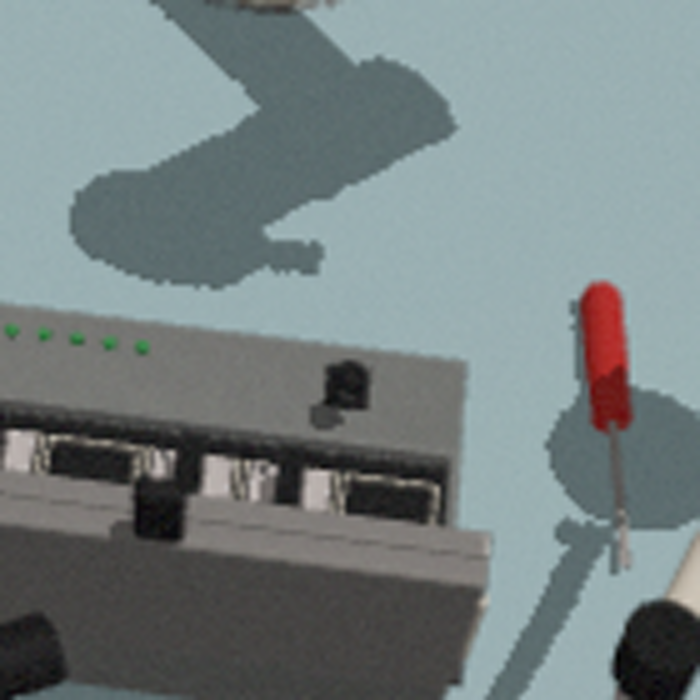

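View pics/t27a.png

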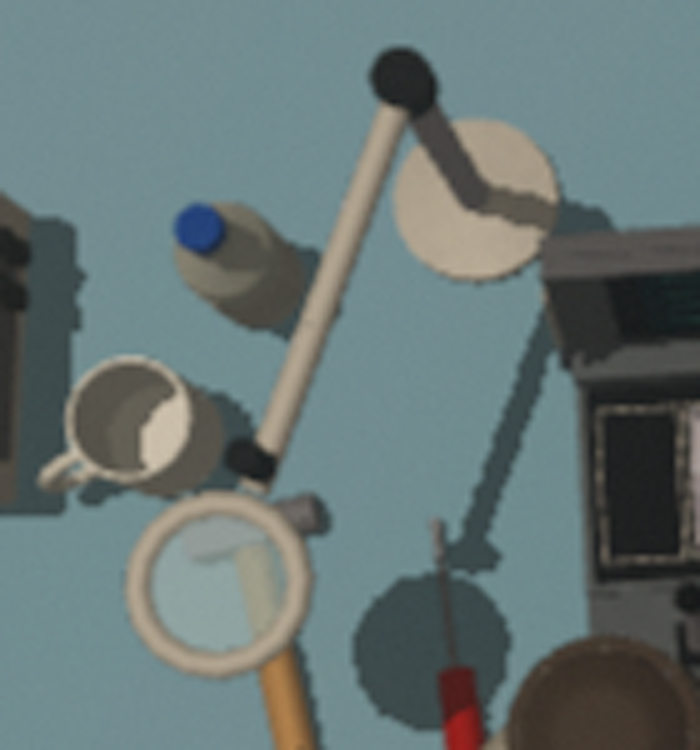

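```bash
python3 - <<'E'
from h import *
k=lambda u,v:(120+u/5-.4,120+v/5-.4)
L=onz('top',*k(221,584),288);A=onz('top',*k(403,76),297);K=onz('top',*k(242,457),338)
print('lens',L,'axis',A,'knob',K,np.linalg.norm((L-A)[:2]),np.linalg.norm((K-A)[:2]))
ls=onz('scene',440,176.5,288);print('scene lens',ls)
crop('s27.png','s27b.png',340,140,500,340,3.5)
to([470,365,420],-30)
E
```

```text
lens [442.68679158 371.58448985 288.        ] axis [728.82828275 277.72039396 297.        ] knob [506.3102676  350.72466284 338.        ] 301.14352303333 234.1877245713213
scene lens [446.21656537 373.49538    288.        ]
from [339.3 121.3 274.3] yaw 4.0 w 0.2 t 49.65 -> d [ 0.1433 -0.2328 -0.1516] turn 34.0
```

View pics/s27b.png

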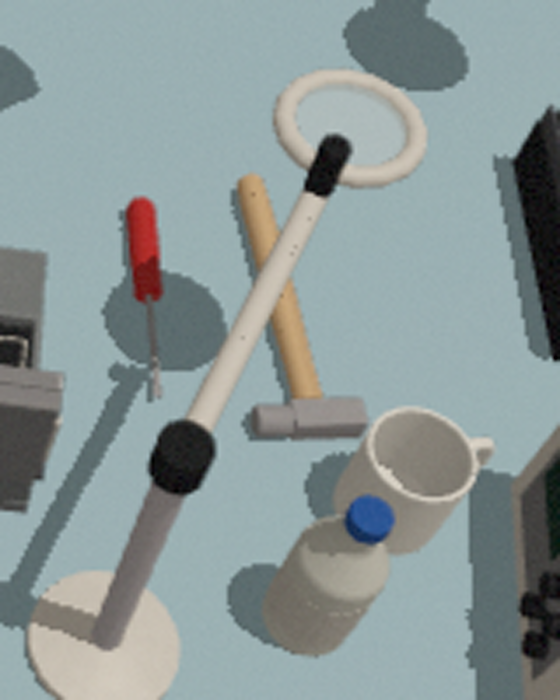

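Emit:
jog_arm:
  increments:
    - [0,0,-0.04,5]
    - [0,0,-0.09,10]
    - [0.01,-0.02,-0.13,15]
    - [0.03,-0.05,-0.15,20]
    - [0.06,-0.1,-0.151,25]
    - [0.09,-0.15,-0.151,30]
    - [0.12,-0.19,-0.151,34]
    - [0.143,-0.23,-0.151,34]
    - [0.143,-0.232,-0.151,34]
    - [0.143,-0.232,-0.151,34]

```text
clock: 50.9
position: [469.6, 364.0, 417.8]
ee_rot: [0.966, -0.259, -0.012, 0.01]
contact_force: [0.9, -0.7, 0.1]
gripper_width: -0.4
```

```bash
python3 - <<'E'
from h import *
s,_=snap('wrist','w28.png');print(s['contact_force'],s['position'],yaw_now(s),s['joints']);pickle.dump(s,open('s_w28.pkl','wb'))
print(proj('wrist',[[507,350.5,338],[507,350.5,320]],s))
E
```

```text
[ 0.91467723 -0.68284279  0.07325223] [469.63326662 364.00309768 417.80181647] -30.000830697277046 [ 0.92362395  0.28814899  0.34022339 -0.01511443 -1.65026058  0.12279786]
[[267.89014762 158.60947134]
 [268.17461439 154.92434105]]
```

View pics/w28.png

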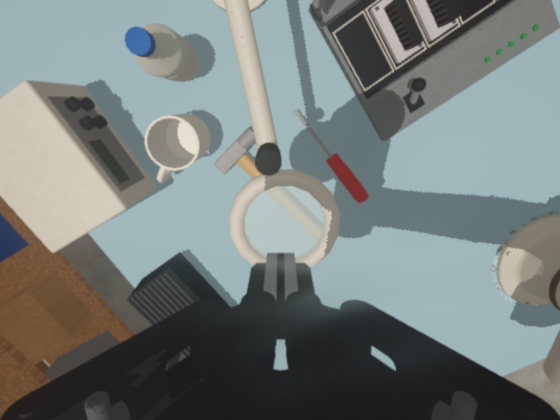

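```bash
python3 - <<'E'
from h import *
s=read_state();z=R.from_quat(s['ee_rot']).as_matrix()[:,2];print(z)
g=np.array([507,350.5,0])+25*np.array([z[0],z[1],0])
to([g[0],g[1],380],-30);to([g[0],g[1],298],-30)
E
```

```text
[-0.02727376 -0.01126987 -0.99956447]
from [469.5 363.5 418.9] yaw -30.0 w 0.2 t 50.95 -> d [ 0.0392 -0.0078  0.0381] turn -0.0
from [469.5 363.5 418.9] yaw -30.0 w 0.2 t 50.95 -> d [ 0.0407 -0.0097  0.12  ] turn -0.0
```

Emit:
jog_arm:
  increments:
    - [0.02,-0.004,0,0]
    - [0.038,-0.008,0.01,0]
    - [0.039,-0.008,0.03,0]
    - [0.039,-0.008,0.035,0]
    - [0.039,-0.008,0.035,0]
  hand: 0

```text
clock: 51.58
position: [506.7, 350.0, 382.9]
ee_rot: [0.966, -0.259, -0.012, 0.009]
contact_force: [0.7, 0.2, 0.5]
gripper_width: 42.8
```

```bash
python3 - <<'E'
from h import *
s,_=snap('wrist','w29.png');print(s['position'],s['gripper_width'])
z=R.from_quat(s['ee_rot']).as_matrix()[:,2]
g=np.array([507,350.5,0])+25*np.array([z[0],z[1],0])
to([g[0],g[1],298],-30)
E
```

```text
[506.67622226 349.98271453 382.9437066 ] 42.82738029978513
from [506.7 350.3 383.6] yaw -30.0 w 42.8 t 51.62 -> d [ 0.0012 -0.0017  0.0856] turn -0.0
```

View pics/w29.png

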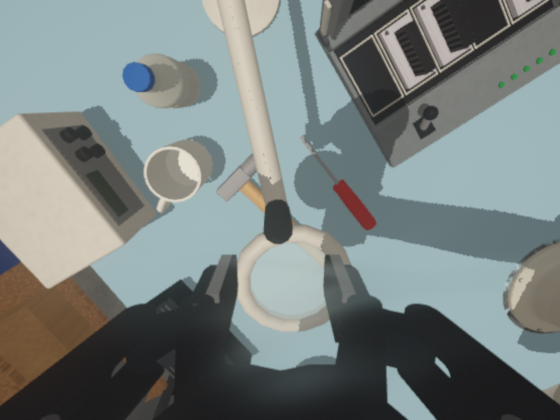

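Emit:
jog_arm:
  increments:
    - [0.0005,-0.001,0.03,0]
    - [0.001,-0.0015,0.06,0]
    - [0.001,-0.0015,0.08,0]
    - [0.001,-0.0015,0.085,0]
    - [0.001,-0.0015,0.085,0]

```text
clock: 52.25
position: [506.5, 350.4, 299.6]
ee_rot: [0.966, -0.259, -0.011, 0.008]
contact_force: [-0.7, -0.2, 0.5]
gripper_width: 42.8
```

Emit:
jog_arm:
  increments:
    - [0,0,0,0]
    - [0,0,0,0]
    - [0,0,0,0]
    - [0,0,0,0]
    - [0,0,0,0]
  hand: -1

```text
clock: 52.88
position: [506.8, 350.7, 301.4]
ee_rot: [0.966, -0.259, -0.01, 0.007]
contact_force: [-3.4, -0.6, 6.0]
gripper_width: 18.3
```

```bash
cat > arc.py <<'E'
from h import *
import sys
s=read_state(); p=np.array(s['position']); M=R.from_quat(s['ee_rot']).as_matrix()
ax=np.array([727.5,277.5]); g=p-25*M[:,2]; v=g[:2]-ax
r=np.linalg.norm(v); a0=np.degrees(np.arctan2(v[1],v[0]))%360
t=np.array([542.2,48.6])-ax; at=np.degrees(np.arctan2(t[1],t[0]))%360
print('pos',p.round(1),'w',s['gripper_width'],'F',s['contact_force'].round(1),'r %.1f ang %.1f target %.1f dist %.1f'%(r,a0,at,np.linalg.norm(t)))
for d in range(6,75,6):
    c=np.radians(a0+d); q=np.array([*(ax+r*np.array([np.cos(c),np.sin(c)])),g[2]])
    print(d,np.round(M.T@(q-g)/1000,4))
E
python3 arc.py
```

```text
pos [506.8 350.7 301.4] w 18.268651168594072 F [-3.4 -0.6  6. ] r 232.0 ang 161.6 target 231.0 dist 294.5
6 [0.0061 0.0235 0.0003]
12 [0.0146 0.0462 0.0006]
18 [0.0255 0.068  0.0009]
24 [0.0385 0.0884 0.001 ]
30 [0.0537 0.1074 0.0011]
36 [0.0707 0.1247 0.0012]
42 [0.0895 0.1402 0.0012]
48 [0.1097 0.1536 0.0011]
54 [0.1313 0.1648 0.001 ]
60 [0.1539 0.1736 0.0008]
66 [0.1773 0.1801 0.0006]
72 [0.2012 0.1841 0.0003]
```

Emit:
jog_arm:
  increments:
    - [0.0025,0.0115,0.0002,-3]
    - [0.006,0.0235,0.0003,-6]
    - [0.0145,0.046,0.0006,-12]
    - [0.0255,0.068,0.0009,-18]
    - [0.0385,0.0885,0.001,-24]
    - [0.0535,0.1075,0.001,-30]
    - [0.0705,0.1245,0.001,-36]
    - [0.0705,0.1245,0.001,-36]

```text
clock: 53.88
position: [506.4, 206.3, 301.4]
ee_rot: [0.999, 0.052, -0.011, 0.004]
contact_force: [2.6, -2.3, -0.3]
gripper_width: 18.2
```

```bash
python3 arc.py
```

```text
pos [506.4 206.3 301.4] w 18.231991453579234 F [ 2.6 -2.3 -0.3] r 231.7 ang 197.8 target 231.0 dist 294.5
6 [0.0062 0.0234 0.    ]
12 [ 0.0149  0.0461 -0.    ]
18 [ 0.0259  0.0677 -0.0001]
24 [ 0.0391  0.0881 -0.0003]
30 [ 0.0543  0.1069 -0.0005]
36 [ 0.0714  0.1241 -0.0007]
42 [ 0.0902  0.1394 -0.0011]
48 [ 0.1106  0.1526 -0.0014]
54 [ 0.1321  0.1636 -0.0018]
60 [ 0.1548  0.1724 -0.0023]
66 [ 0.1782  0.1787 -0.0028]
72 [ 0.2021  0.1825 -0.0033]
```

Emit:
jog_arm:
  increments:
    - [0.0028,0.0115,0,-3]
    - [0.0062,0.0234,0,-6]
    - [0.0149,0.046,0,-12]
    - [0.026,0.0677,0,-18]
    - [0.039,0.088,0,-24]
    - [0.0543,0.107,-0.0005,-30]
    - [0.0632,0.1162,-0.0005,-33]
    - [0.0632,0.1162,-0.0005,-33]
    - [0.0632,0.1162,-0.0005,-33]

```text
clock: 55.0
position: [581.7, 97.4, 301.4]
ee_rot: [0.943, 0.333, -0.011, 0.001]
contact_force: [1.6, -1.4, -0.7]
gripper_width: 18.5
```

```bash
python3 arc.py | head -1; python3 - <<'E'
from h import *
s,_=snap('scene','s30.png');snap('top','t30.png')
P=np.array([727.5,277.5])+300*np.array([np.cos(np.radians(231)),np.sin(np.radians(231))]);print(P,proj('scene',[*P,288]),proj('top',[*P,288]))
crop('s30.png','s30a.png',200,120,420,340,3)
E
```

```text
pos [581.7  97.4 301.4] w 18.476489781270114 F [ 1.6 -1.4 -0.7] r 231.2 ang 231.1 target 231.0 dist 294.5
[538.70388269  44.35621156] [[298.13634336 181.83578944]] [[282.81899982 202.29347001]]
```

View pics/s30a.png

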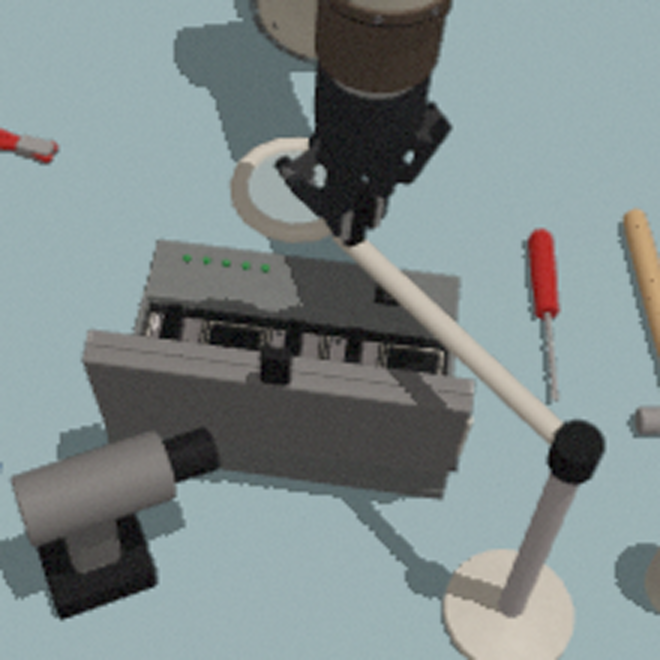

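Emit:
jog_arm:
  increments:
    - [0,0,0,0]
    - [0,0,0,0]
    - [0,0,0,0]
    - [0,0,0,0]
  hand: 0

```text
clock: 55.6
position: [581.3, 97.6, 301.3]
ee_rot: [0.943, 0.333, -0.011, 0.001]
contact_force: [-0.4, -1.2, -0.3]
gripper_width: 42.8
```

Emit:
jog_arm:
  increments:
    - [0,0,-0.02,0]
    - [0,0,-0.05,0]
    - [0,0,-0.09,0]
    - [0,0,-0.12,0]
    - [0,0,-0.13,0]
    - [0,0,-0.13,0]
    - [0,0,-0.13,0]

```text
clock: 56.48
position: [583.6, 98.9, 429.4]
ee_rot: [0.943, 0.333, -0.013, 0.001]
contact_force: [0.1, -0.4, -0.6]
gripper_width: 42.9
```

```bash
python3 - <<'E'
from h import *
to([350,-250,430],None)
E
```

```text
from [583.6  98.9 429.4] yaw 38.9 w 42.9 t 56.48 -> d [-0.4008  0.1248  0.0085] turn 0.0
```

Emit:
jog_arm:
  increments:
    - [-0.04,0.0125,0,0]
    - [-0.08,0.025,0,0]
    - [-0.13,0.04,0,0]
    - [-0.18,0.056,0,0]
    - [-0.23,0.072,0,0]
    - [-0.28,0.087,0,0]
    - [-0.33,0.103,0,0]
    - [-0.38,0.118,0,0]
    - [-0.4,0.125,0,0]
    - [-0.4,0.125,0,0]

```text
clock: 57.72
position: [349.8, -250.2, 437.5]
ee_rot: [0.943, 0.332, -0.014, 0.0]
contact_force: [0.3, 0.0, 0.4]
gripper_width: 42.6
```

```bash
python3 - <<'E'
from h import *
s,_=snap('scene','s31.png');snap('top','t31.png');print(s['position'],s['contact_force'])
crop('t31.png','t31a.png',190,110,350,270,4.5);crop('s31.png','s31a.png',220,130,400,290,4)
E
```

```text
[ 349.82091756 -250.2451973   437.5215076 ] [0.31189311 0.02783837 0.4430568 ]
```

View pics/t31a.png

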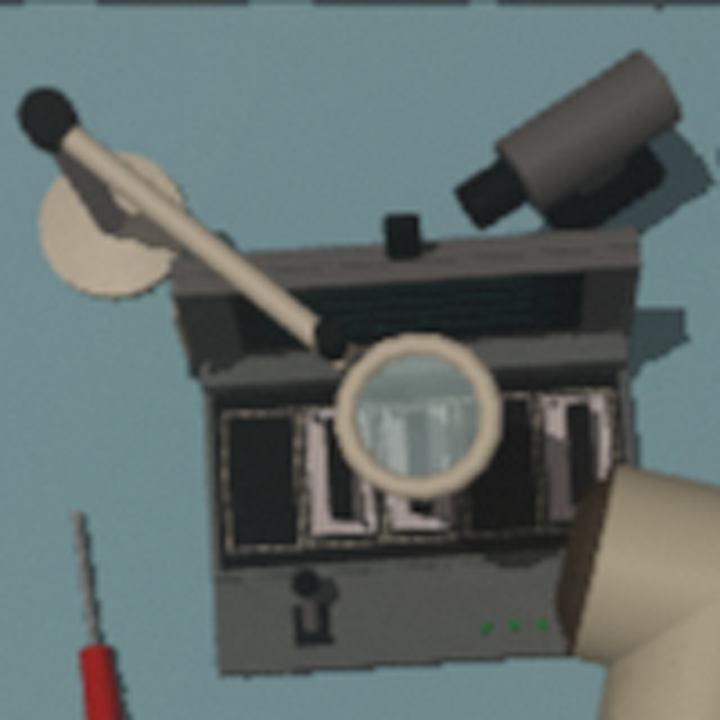

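View pics/s31.png

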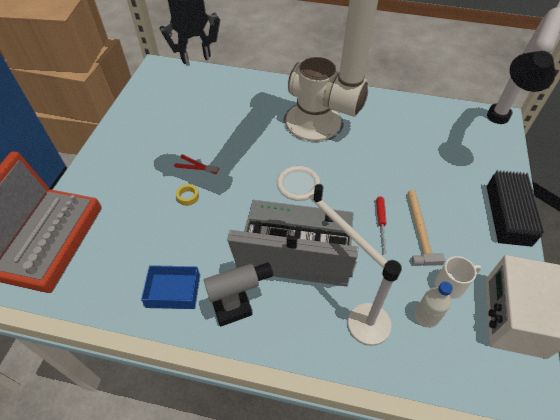

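View pics/s31a.png

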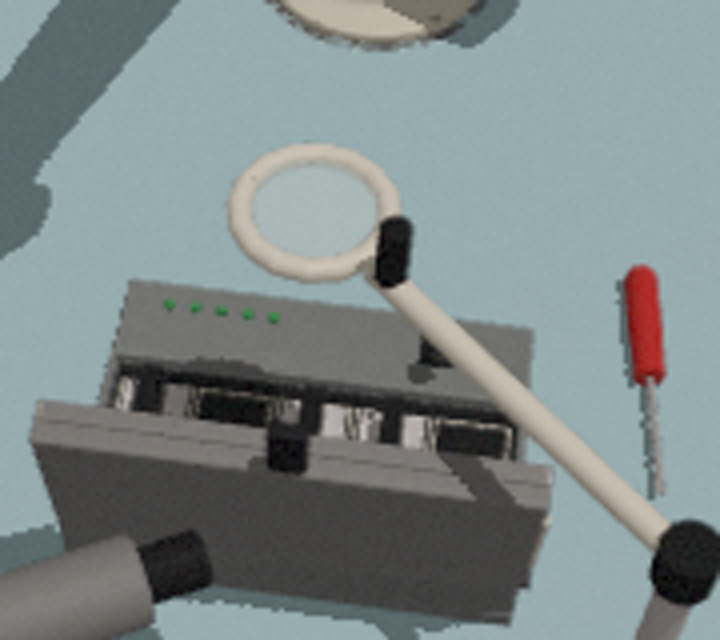

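```bash
python3 - <<'E'
from h import *
L=onz('top',190+418/4.5-.4,110+415/4.5-.4,288);print('lens top',L, 'scene',onz('scene',220+315/4-.4,130+211/4-.4,288),'tray',W((0,0,15)))
for a in (.3,.4,.5,.6):
    P=W((-108+55*np.sin(a),85,20+55*np.cos(a)));print(a,((proj('top',P)-[190,110]+.4)*4.5).round(0))
for d in (98,100,102):
    print(d,[np.round((proj('scene',tabpt(np.radians(d),*q))[0]-[220,130]+.4)*4).tolist() for q in [(156,16,155),(156,16,-155),(156,-13,155),(156,-13,-155)]])
E
```

```text
lens top [540.02208527  45.27771597 288.        ] scene [540.14983469  45.16408398 288.        ] tray [542.2  48.6  15. ]
0.3 [[306. 597.]]
0.4 [[306. 590.]]
0.5 [[305. 584.]]
0.6 [[305. 577.]]
98 [[552.0, 499.0], [30.0, 430.0], [556.0, 454.0], [40.0, 387.0]]
100 [[552.0, 508.0], [28.0, 439.0], [555.0, 462.0], [38.0, 395.0]]
102 [[551.0, 518.0], [26.0, 448.0], [555.0, 471.0], [36.0, 403.0]]
```

```bash
python3 -c "
from bench import *
print(job_done())"
```

```text
the job is handed in; nothing more can be done
None
```

I did the whole job in the order asked and handed it in at about 58 s. The robot was parked clear of everything.

- **Lid:** I raised it by the tab and measured it from several views. The first try read about 97–99°, so I gripped the tab again and moved it about 2° further. The later views read about 100–101° (99.9° to 101.2° depending on lens-distortion handling). The estimate from the gripper's own position disagreed by a few degrees because the pads had slipped along the tab, so I went by the cameras.
- **Modules:** Three were on the bench, and they are now in the bays at y = -116, 0 and +58 mm. The first was dragged out of place as the gripper withdrew, so I picked it up again. It then measured within about 2 mm and 0.3° of its bay. I checked the other two by eye in the wrist pictures, where they sit inside their white outlines.
- **Power toggle:** I pushed it to its stop, where it resisted with about 8 N. The top view shows its ball where fully on should put it.
- **Magnifier:** I moved this last. The top and scene cameras both put the lens centre about 4 mm from the middle of the tray.
- **Other items:** None of the bystanders looks moved in the last pictures; I did not measure them.
- **Fingertip position:** The fingertips are about 6 mm behind the reported TCP rather than 17 mm ahead of it, so the first grip on the lid tab closed on nothing. I corrected for this in every later grip.

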